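# Load the lugged bushings into their milling nests

## Robot

A 7-joint arm with a two-finger parallel gripper is mounted at the origin on the work surface. World frame = base frame: x ahead of the robot, y to its left, z up, the work surface at z = 0. Lengths are in m, angles in rad, forces in N, time in s.
With the tool pointing down it reaches from about 0.4 to 0.875 m from the base axis. Payload 19.3 kg.
Tool frame: the origin (TCP) lies at the very end of the fingers, on their centre line; the grasp point (between the pads) lies 19 mm behind it; z points along the fingers, y is the direction in which the jaws open and shut (so a half turn about z gives the same grasp; the last joint's range is limited). The gripper opens to 85 mm and grips with 20 to 120 N. Pads are 22 mm wide; open, the fingers measure 114 mm over their backs; the gripper's body (76 mm by 85 mm) begins 54 mm behind the grasp point. The pads swing forward as they close: fully open they stand 13 mm farther back than shut.
Start: joints at [1.129, 0.521, -0.036, 1.599, 0.021, 1.021, -0.113], TCP at [0.227, -0.582, 0.231] pointing down, gripper open.
Joint ranges: [-2.91, 2.91], [-0.3, 2.13], [-1.5, 1.42], [0.17, 2.43], [-1.26, 4.41], [0.16, 1.93], [-2.52, 2.52]. Speed limits (rad/s): [1.89, 1.89, 2.39, 2.39, 3.01, 3.01, 3.01].

## Interface

Orientations are given as [roll, pitch, yaw] about the fixed x, y, z axes, in that order (R = Rz(yaw) Ry(pitch) Rx(roll)).
In Python, from workcell import bot gives the robot as it stands. The module is installed in compiled form; this text tells all that it offers.
- The arm moves only by the shell command python3 -m inch 'ROWS' [FORCE]. ROWS is JSON, a list of rows, each an object of numbers: "dx", "dy", "dz": the shift along the tool's x, y, z in mm; "rx", "ry", "rz": the turn, a rotation vector about the tool's x, y, z in rad; "hand": the closure, from -1 (fully open) to 1 (shut), so that 0 is half open. In form: [{"dx": .., "dy": .., "dz": .., "rx": .., "ry": .., "rz": .., "hand": ..}, ...]. A call has 1 to 10 rows; each row shifts and turns the commanded pose from where the row before left it, along the tool's axes as they then stand; what a row does not reach is not made up. A row lasts 1/10 s, in which the tool goes at most 50 mm and 8.59 degrees, less where a joint would pass 70% of its speed; a pose out of reach is approached as far as the arm can. A call with a gripper value outside its range is refused whole. The fingers move at their own pace and stop on an object; FORCE is the grip in N (left out, the last holds). Time passes only in rows, so rows that do not move let the fingers close. It gives the time, the measured TCP pose, the force and the opening at its end, in the units of the state.
- bot.observe(): the state, without advancing time (a new reading comes with each control period).
- bot.grab_frame(name): name is "side" or "top" or "wrist"; returns (picture, depth): 420x560x3 uint8, red, green, blue; 420x560 float32, m along the optical axis (not along the pixel's ray), 0 where there is no reading.
- bot.get_calibration(name): a dict with "vertical_fov" (degrees; the focal length in pixels is half the picture's height over the tangent of half this angle, whatever the lens; pixels are square), "cx", "cy" (the principal point, pixels), "origin" and "orientation" of the camera in the world. Camera axes: x right, y down, z forward; pixel columns grow to the right and rows downward; lengths in m; the calibration is good to about 2 mm. The wrist camera is an equidistant fisheye: a pixel r from the principal point sees the ray r / f radians off the axis. A picture is of the moment at which its call begins: read the wrist's pose just before it. get_calibration takes no time and is no camera call; for the wrist camera it gives the pose at the moment of the call.
- bot.job_done(): hands the job in, once; it reports no verdict.
Trained networks look in the newest picture that a camera, given by its name, has taken for a name from the list of things; names that differ only in an ending like _2 or _b are one class to them, and where a whole thing is asked for, a point or a joint stands for the part that bears it (a point fixed in the world has none). Each returns a list of dicts, best first, with "score" (0 to 1); they miss things now and then, are a little off and sometimes report something else, mostly with a low value. They report only what shows in the picture. A call takes as long as a camera call. They do not tell look-alikes from the thing itself.
- bot.trace(camera, target): "region" (420x560 bool, what is visible of it) and "box" ([left, top, right, bottom] in pixels, round what is visible of it).
- bot.tip_of(camera, target): "centre" ([row, column] in pixels: a listed point, or the origin of a listed thing).
The state is a dict: "clock": time; "qpos": joint angles; "qd": joint speeds; "joint_efforts": joint torques, N m; "position": TCP position; "tool_rot": TCP orientation; "force": force on the tool from outside, world axes, zero at the start; "moment": the same for the moment, N m; "grip_width": finger opening in m.
Only numpy, scipy, OpenCV 4.12 (cv2) and the standard library are available. Lean on these libraries where they do the work, as an engineer would, in place of code of your own. Each camera call takes 0.05 s, during which the arm holds its last target.

## Task

Load the three brass bushings that have a lug on their flange into the ring nests on the machine table, each in the nest of its own size, turned so that the lug lies in the nest's slot and the flange sits flat on the nest's floor. Leave the two bushings without a lug where they are.

Things in the scene. Friction and masses are not known exactly. Their poses are not given: they have to be found in the camera images.
- bushing_small_barrel (a point): Loose brass bushing WITH lug, small: flange 36 mm across, 8 mm thick, at the bottom; on it an upright round barrel to grip, 26 mm across, 8 to 56 mm above the underside; level with the flange a lug 12 mm wide, 8 thick, ending 32 mm from the axis. Point: on the axis half-way up the barrel, 32 mm above the underside; +z up, +x along the lug. 0.18 kg.
- bushing_medium_barrel (a point): Loose brass bushing WITH lug, medium: flange 50 mm across, 8 mm thick, at the bottom; on it an upright round barrel to grip, 26 mm across, 8 to 56 mm above the underside; level with the flange a lug 12 mm wide, 8 thick, ending 39 mm from the axis. Point: on the axis half-way up the barrel, 32 mm above the underside; +z up, +x along the lug. 0.25 kg.
- bushing_large_barrel (a point): Loose brass bushing WITH lug, large: flange 64 mm across, 8 mm thick, at the bottom; on it an upright round barrel to grip, 26 mm across, 8 to 56 mm above the underside; level with the flange a lug 12 mm wide, 8 thick, ending 46 mm from the axis. Point: on the axis half-way up the barrel, 32 mm above the underside; +z up, +x along the lug. 0.33 kg.
- plain_small_barrel (a point): Loose brass bushing WITHOUT a lug, to be left alone: round flange 36 mm across, 8 mm thick; round barrel 26 mm across, 8 to 56 mm above the underside. Point: on the axis half-way up the barrel, 32 mm above the underside; +z up.
- plain_large_barrel (a point): Loose brass bushing WITHOUT a lug, to be left alone: round flange 64 mm across, 8 mm thick; round barrel 26 mm across, 8 to 56 mm above the underside. Point: on the axis half-way up the barrel, 32 mm above the underside; +z up.
- nest_small: Fixed nest for the small bushing: grey round plate 76 mm across, 5 mm thick; on it a 7 mm thick aluminium ring wall, top 14 mm above the table, round a pocket 44 mm across. The ring is open at +x: a slot 20 mm wide for the lug, its guides ending 33 mm out. Origin: pocket axis at table height; +z up, +x out through the slot. A seated bushing's point is 37 mm above it.
- nest_medium: Fixed nest for the medium bushing: grey round plate 90 mm across, 5 mm thick; on it a 7 mm thick aluminium ring wall, top 14 mm above the table, round a pocket 58 mm across. The ring is open at +x: a slot 20 mm wide for the lug, its guides ending 40 mm out. Origin: pocket axis at table height; +z up, +x out through the slot. A seated bushing's point is 37 mm above it.
- nest_large: Fixed nest for the large bushing: grey round plate 104 mm across, 5 mm thick; on it a 7 mm thick aluminium ring wall, top 14 mm above the table, round a pocket 72 mm across. The ring is open at +x: a slot 20 mm wide for the lug, its guides ending 47 mm out. Origin: pocket axis at table height; +z up, +x out through the slot. A seated bushing's point is 37 mm above it.
Not all that is in view belongs to the job. Leave any purple look-alike of the part that bears bushing_medium_barrel alone.

How it is judged:
At the end, for the whole second after the job is handed in: Each of the three lugged bushings is upright (within 0.08 rad) at rest in the nest of its own size: axis within 9 mm of the nest's axis, lug in the slot (within 0.35 rad), flange down on the pocket floor (within 3.5 mm) (horizontal distance between bushing_small_barrel and nest_small below 0.009 m and z of bushing_small_barrel in the frame of nest_small between 0.033 and 0.0405 m and angle between the x axis of bushing_small_barrel and the x axis of nest_small, either way round below 0.35 rad and angle between each of bushing_small_barrel, bushing_medium_barrel, bushing_large_barrel's own z axis and vertical below 0.08 rad and linear speed of each of bushing_small, bushing_medium, bushing_large below 0.02 m/s and horizontal distance between bushing_medium_barrel and nest_medium below 0.009 m and z of bushing_medium_barrel in the frame of nest_medium between 0.033 and 0.0405 m and angle between the x axis of bushing_medium_barrel and the x axis of nest_medium, either way round below 0.35 rad and horizontal distance between bushing_large_barrel and nest_large below 0.009 m and z of bushing_large_barrel in the frame of nest_large between 0.033 and 0.0405 m and angle between the x axis of bushing_large_barrel and the x axis of nest_large, either way round below 0.35 rad); the robot touches nothing.
It fails at once if the small bushing without a lug is moved more than 20 mm (distance of plain_small_barrel from where it was at the start of the episode above 0.02 m).
It fails at once if the large bushing without a lug is moved more than 20 mm (distance of plain_large_barrel from where it was at the start of the episode above 0.02 m).
It also fails if it takes over 80 s, if anything falls off the work surface, if the arm or the gripper's body presses on something with over 40 N, if the wrist force passes 120 N, or if a joint passes its speed limit or range.

## Working session

There is one attempt and no reset: what is moved stays moved. The work goes in short steps, Python scripts to look and compute and a shell command to move; the robot and the scene stay as the last step left them, time stands still between calls to the robot, and variables do not carry over. Pictures are saved under pics/ and viewed, and the job is handed in when it is done.

```bash
mkdir -p pics; ls; python3 - <<'E'
from workcell import bot
import cv2
print(bot.observe())
for n in ("side","top","wrist"):
    c=bot.get_calibration(n); print(n,c)
    p,d=bot.grab_frame(n); cv2.imwrite(f"pics/{n}0.png",p[:,:,::-1])
print(bot.observe()["clock"])
E
```

```text
pics
{'clock': 0.0, 'qpos': array([ 1.12882011,  0.52199285, -0.03634595,  1.59999898,  0.02117795,
        1.0210937 , -0.11277242]), 'qd': array([-4.93378442e-04, -1.40062000e-03, -1.04142667e-03,  2.28533564e-03,
        7.42842603e-05,  6.25613378e-04, -4.74278824e-04]), 'joint_efforts': array([ 1.27538580e-03, -9.27122927e+01,  1.98049307e+00, -3.69928086e+01,
        1.80504424e-02,  8.26178351e-03,  8.40428152e-05]), 'position': array([ 0.22690508, -0.58199909,  0.23074193]), 'tool_rot': array([-3.14048481e+00,  5.09710505e-05,  3.71798248e-01]), 'force': array([-0.36045475, -0.05508628,  0.94562031]), 'moment': array([-0.00665174,  0.00272643,  0.00941642]), 'grip_width': 0.08548931864553644}
side {'vertical_fov': 53.68802969360994, 'cx': 278.41354064598687, 'cy': 212.81876658318038, 'origin': array([ 0.35582483, -0.56474871,  0.5265172 ]), 'orientation': array([-2.23633151, -0.01137143, -0.22118029])}
top {'vertical_fov': 52.64986606709565, 'cx': 277.6536612370449, 'cy': 216.13755272436876, 'origin': array([0.307698  , 0.0088019 , 0.98357872]), 'orientation': array([-2.97623861, -0.0201658 , -1.57229089])}
wrist {'vertical_fov': 65.70646984690485, 'cx': 276.46843758839975, 'cy': 213.33434160141402, 'origin': array([ 0.28913197, -0.55828039,  0.37443421]), 'orientation': array([ 2.87211053e+00,  1.12368676e-03, -1.19949636e+00])}
0.15
```

View pics/top0.png

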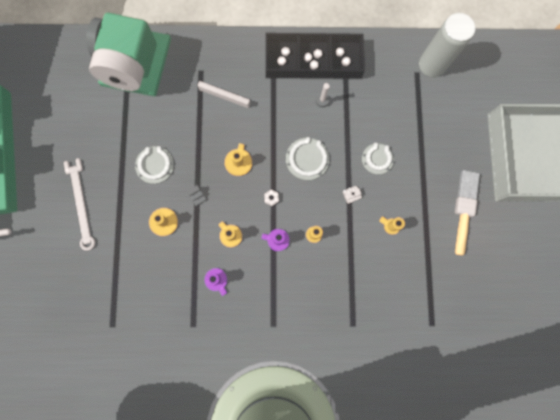

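View pics/side0.png

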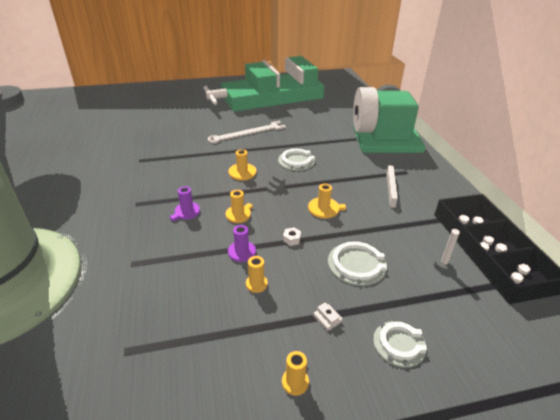

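View pics/wrist0.png

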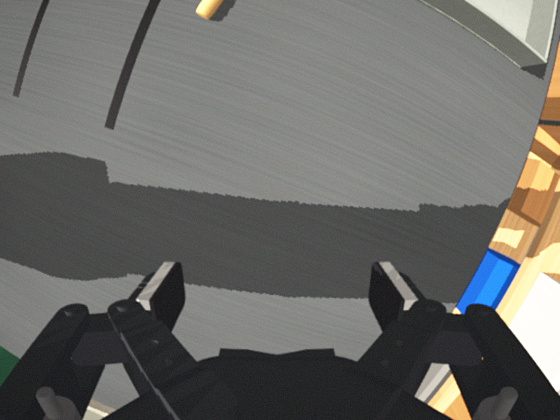

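Top view: lugged large at (238,161), medium (230,235), small (393,225). Plain large is at (163,221), plain small (314,234), and the purple look-alikes at (278,239) and (215,281). Nests: medium (154,164), large (307,158), small (378,157). I'll measure these next.

```bash
cat > h.py <<'E'
from workcell import bot
import numpy as np, cv2
from scipy.spatial.transform import Rotation as R
def cam(n):
    c=bot.get_calibration(n); f=210/np.tan(np.radians(c["vertical_fov"])/2)
    return c["cx"],c["cy"],f,np.array(c["origin"]),R.from_euler("xyz",c["orientation"]).as_matrix()
def rays(n,uv,cal=None):
    cx,cy,f,o,M=cal or cam(n); uv=np.atleast_2d(uv).astype(float)
    x=(uv[:,0]-cx)/f; y=(uv[:,1]-cy)/f
    if n=="wrist":
        r=np.hypot(x,y)+1e-12; d=np.stack([x/r*np.sin(r),y/r*np.sin(r),np.cos(r)],1)
    else: d=np.stack([x,y,np.ones_like(x)],1)
    return o,d@M.T,d
def atz(n,uv,z,cal=None):
    o,w,_=rays(n,uv,cal); t=(z-o[2])/w[:,2]; return o+w*t[:,None]
def cloud(n,uv,depth,cal=None):
    o,w,d=rays(n,uv,cal); uv=np.atleast_2d(uv); z=depth[uv[:,1].astype(int),uv[:,0].astype(int)]
    return (o+w*(z/d[:,2])[:,None])[z>0]
E
python3 - <<'E'
from h import *
from workcell import bot
np.set_printoptions(precision=4,suppress=True)
p,d=bot.grab_frame("top"); np.save("top_d.npy",d); np.save("top_p.npy",p)
for t in ["bushing_small_barrel","bushing_medium_barrel","bushing_large_barrel","nest_small","nest_medium","nest_large","plain_small_barrel","plain_large_barrel"]:
    for r in bot.tip_of("top",t)[:4]:
        v,u=r["centre"]; z=0 if "nest" in t else .032
        print(t,round(r["score"],2),round(u),round(v),atz("top",[u,v],z)[0])
print(bot.observe()["clock"])
E
```

```text
bushing_small_barrel 0.74 399 224 [ 0.4493 -0.2875  0.032 ]
bushing_medium_barrel 0.96 216 280 [0.3237 0.1271 0.032 ]
bushing_medium_barrel 0.8 278 240 [ 0.4125 -0.0122  0.032 ]
bushing_medium_barrel 0.79 232 232 [0.4291 0.0917 0.032 ]
bushing_large_barrel 0.95 235 165 [0.5866 0.0877 0.032 ]
nest_small 0.83 377 157 [ 0.6172 -0.251   0.    ]
nest_medium 0.97 156 164 [0.5983 0.2795 0.    ]
nest_large 0.91 308 156 [ 0.6192 -0.0851  0.    ]
plain_small_barrel 0.48 314 230 [ 0.4355 -0.0932  0.032 ]
0.6
```

```bash
cat > fit.py <<'E'
from h import *
from scipy.optimize import minimize
def proj(cal,P,n="top"):
    cx,cy,f,o,M=cal; q=(P-o)@M
    return np.stack([cx+f*q[:,0]/q[:,2],cy+f*q[:,1]/q[:,2]],1)
def cyl(r,z0,z1):
    a=np.linspace(0,2*np.pi,60,endpoint=False); return np.array([[r*np.cos(t),r*np.sin(t),z] for t in a for z in (z0,z1)])
S=8
def render(cal,x,y,th,rf,lug,box,z0=0.,tool=None):
    l,t,r,b=box; im=np.zeros(((b-t)*S,(r-l)*S),np.uint8)
    c,s=np.cos(th),np.sin(th); Rz=np.array([[c,-s,0],[s,c,0],[0,0,1]])
    parts=[cyl(rf,0,.008),cyl(.013,.008,.056)]
    if lug: parts.append(np.array([[a,bb,z] for a in (0,lug) for bb in (-.006,.006) for z in (0,.008)]))
    for P in parts:
        uv=proj(cal,P@Rz.T+[x,y,z0]); uv=(uv+.5-[l,t])*S
        cv2.fillConvexPoly(im,cv2.convexHull(np.round(uv).astype(np.int32)),255)
    return cv2.resize(im,(r-l,b-t),interpolation=cv2.INTER_AREA)/255.
def fit(cal,mask,x,y,rf,lug,z0=0.):
    u,v=proj(cal,np.array([[x,y,.03]]))[0]; box=[int(u-32),int(v-32),int(u+32),int(v+32)]
    m=mask[box[1]:box[3],box[0]:box[2]].astype(float)
    f=lambda q:np.sum((render(cal,q[0]/100,q[1]/100,q[2],rf,lug,box,z0)-m)**2)/m.sum()
    best=None
    for th in (np.arange(0,2*np.pi,np.pi/6) if lug else [0]):
        q0=[x*100,y*100,th]
        r=minimize(f,q0,method="Nelder-Mead",options=dict(initial_simplex=[q0,[q0[0]+1,q0[1],th],[q0[0],q0[1]+1,th],[q0[0],q0[1],th+.4]],maxiter=150,xatol=.005))
        if best is None or r.fun<best.fun: best=r
    return best.x[0]/100,best.x[1]/100,best.x[2],best.fun
E
python3 - <<'E'
from fit import *
p=np.load("top_p.npy"); cal=cam("top")
hsv=cv2.cvtColor(p,cv2.COLOR_RGB2HSV)
m=((hsv[...,0]>10)&(hsv[...,0]<32)&(hsv[...,1]>120))
# fill dark bore
mm=cv2.morphologyEx(m.astype(np.uint8),cv2.MORPH_CLOSE,np.ones((7,7)))
cn,_=cv2.findContours(mm,cv2.RETR_EXTERNAL,cv2.CHAIN_APPROX_NONE)
for c in cn: print(cv2.boundingRect(c),cv2.contourArea(c))
f=np.zeros_like(mm); cv2.drawContours(f,cn,-1,1,-1); 
k=m|((f>0)&(hsv[...,2]<90)); np.save("m.npy",k)
cv2.imwrite("pics/m0.png",k*255)
for n,x,y,rf,l in [("small",.4493,-.2875,.018,.032),("medium",.4291,.0917,.025,.039),("large",.5866,.0877,.032,.046),("plain_s",.4355,-.0932,.018,0),("plain_l",.45,.24,.032,0)]:
    r=fit(cal,k,x,y,rf,l); print(n,np.round(r,4))
# nests rectified at z=.014
out=[]
for n,x,y in [("s",.6172,-.251),("m",.5983,.2795),("l",.6192,-.0851)]:
    g=np.arange(-60,60,.5)/1000; X,Y=np.meshgrid(g,g) # col -> +Y left? use row: +x up, col: -y right
    P=np.stack([x-Y.ravel(),y-X.ravel(),np.full(X.size,.014)],1)
    uv=proj(cal,P).astype(np.float32).reshape(240,240,2)
    out.append(cv2.remap(p,uv[...,0],uv[...,1],cv2.INTER_CUBIC))
cv2.imwrite("pics/nests0.png",np.hstack(out)[:,:,::-1])
E
```

```text
(307, 227, 15, 15) 156.0
(220, 223, 21, 23) 334.0
(380, 218, 25, 16) 224.5
(150, 209, 27, 26) 530.5
(225, 145, 27, 30) 512.0
small [ 0.4484 -0.2792  0.9833  0.1966]
medium [0.426  0.0975 0.68   0.1493]
large [ 0.6023  0.0831 -0.1671  0.1029]
plain_s [ 0.4284 -0.0952  0.1695  0.239 ]
plain_l [0.4583 0.2547 0.0893 0.0984][ WARN:0@0.602] global loadsave.cpp:1063 imwrite_ Unsupported depth image for selected encoder is fallbacked to CV_8U.
```

View pics/nests0.png

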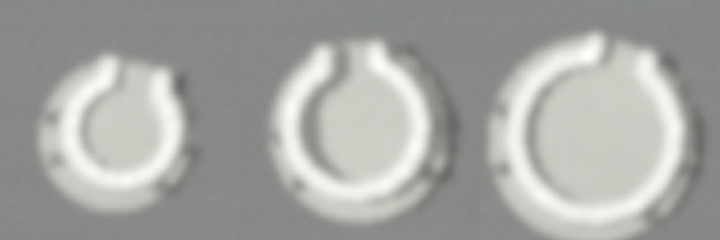

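View pics/m0.png

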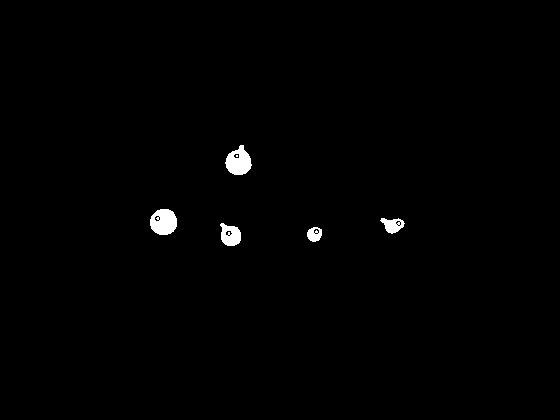

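```bash
cat > meas.py <<'E'
from fit import *
import sys
p=np.load("top_p.npy"); cal=cam("top")
rb=p[...,0].astype(int)-p[...,2]
m=rb>55
mm=cv2.morphologyEx(m.astype(np.uint8),cv2.MORPH_CLOSE,np.ones((5,5)))
cn,_=cv2.findContours(mm,cv2.RETR_EXTERNAL,cv2.CHAIN_APPROX_NONE)
cn=[c for c in cn if 100<cv2.contourArea(c)<900]
k=np.zeros_like(mm); cv2.drawContours(k,cn,-1,1,-1)
tiles=[]
for n,x,y,rf,l in [("small",.4493,-.2875,.018,.032),("medium",.4291,.0917,.025,.039),("large",.5966,.0877,.032,.046),("plain_s",.4355,-.0932,.018,0),("plain_l",.45,.24,.032,0)]:
    r=fit(cal,k,x,y,rf,l); print(n,np.round(r,4))
    u,v=proj(cal,np.array([[r[0],r[1],.03]]))[0]; box=[int(u-20),int(v-20),int(u+20),int(v+20)]
    im=cv2.resize(p[box[1]:box[3],box[0]:box[2]],None,fx=8,fy=8,interpolation=cv2.INTER_CUBIC)
    mo=cv2.resize(render(cal,r[0],r[1],r[2],rf,l,box),None,fx=8,fy=8,interpolation=cv2.INTER_LINEAR)
    c2,_=cv2.findContours((mo>.5).astype(np.uint8),cv2.RETR_EXTERNAL,cv2.CHAIN_APPROX_NONE)
    im=im.copy(); cv2.drawContours(im,c2,-1,(0,255,0),1)
    t=proj(cal,np.array([[r[0],r[1],.056]]))[0]; cv2.circle(im,tuple(np.int32((t+.5-box[:2])*8)),4,(255,0,0),-1)
    tiles.append(cv2.resize(im,(260,260)))
tiles.append(np.zeros((260,260,3),np.uint8))
cv2.imwrite("pics/fit1.png",np.vstack([np.hstack(tiles[:3]),np.hstack(tiles[3:])])[:,:,::-1])
# nests
def nestmodel(th,x,y,rp,g,guide):
    X,Y=g; c,s=np.cos(th),np.sin(th); a=c*(X-x)+s*(Y-y); b=-s*(X-x)+c*(Y-y); r=np.hypot(a,b)
    ring=(r>rp)&(r<rp+.007)&~((a>0)&(abs(b)<.010))
    gd=(a>rp*.8)&(a<guide)&(abs(b)>.010)&(abs(b)<.016)&(r>rp)
    return cv2.GaussianBlur((ring|gd).astype(np.float32),(0,0),3)
res={}
for n,x,y,rp,gd in [("s",.6172,-.251,.022,.033),("m",.5983,.2795,.029,.040),("l",.6192,-.0851,.036,.047)]:
    gg=np.arange(-65,65,.5)/1000; C,Rr=np.meshgrid(gg,gg)
    X=x-Rr; Y=y-C
    uv=proj(cal,np.stack([X.ravel(),Y.ravel(),np.full(X.size,.014)],1)).astype(np.float32).reshape(*X.shape,2)
    im=cv2.cvtColor(cv2.remap(p,uv[...,0],uv[...,1],cv2.INTER_CUBIC),cv2.COLOR_RGB2GRAY).astype(float)
    w=np.clip((im-195)/50,0,1)
    f=lambda q:-np.corrcoef(nestmodel(q[2],q[0]/100,q[1]/100,rp,(X,Y),gd).ravel(),w.ravel())[0,1]
    best=None
    for th in np.arange(-np.pi,np.pi,np.pi/4):
        q0=[x*100,y*100,th]
        r=minimize(f,q0,method="Nelder-Mead",options=dict(initial_simplex=[q0,[q0[0]+.5,q0[1],th],[q0[0],q0[1]+.5,th],[q0[0],q0[1],th+.3]],maxiter=120))
        if best is None or r.fun<best.fun: best=r
    print(n,np.round([best.x[0]/100,best.x[1]/100,best.x[2],best.fun],4))
E
python3 meas.py
```

```text
small [ 0.4482 -0.279   0.9811  0.0439]
medium [0.4251 0.0988 0.6602 0.0609]
large [0.6021 0.0838 6.1069 0.0357]
plain_s [ 0.4284 -0.0947  0.2122  0.0495]
plain_l [0.4581 0.2555 0.0742 0.0293]
s [ 0.6125 -0.2505 -0.2503 -0.9679]
m [ 0.5951  0.2833  0.0677 -0.9578]
l [ 0.6119 -0.081  -0.3175 -0.9563]
```

View pics/fit1.png

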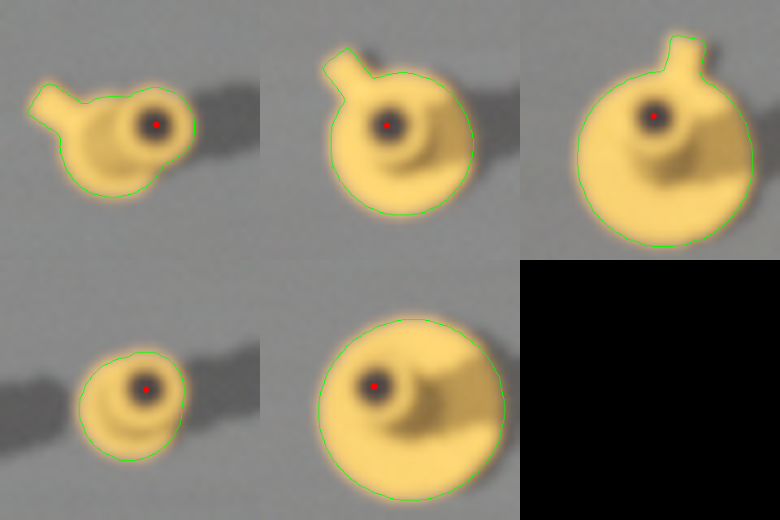

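The overlays match all five bushings closely, and the nest fits correlate at 0.96 or better. The sizes and heights agree with what was given. Next is a helper that works out the tool-frame offsets, then the small bushing.

```bash
cat > to.py <<'E'
from h import *
import sys
# offsets to target; shift given both in present tool axes and after the turn
x,y,z,yaw=map(float,sys.argv[1:5]); s=bot.observe()
M=R.from_euler("xyz",s["tool_rot"]); T=R.from_euler("xyz",[np.pi,0,yaw])
d=np.array([x,y,z])-s["position"]
print("clock",s["clock"],"pos",np.round(s["position"],4),"rot",np.round(s["tool_rot"],3),"grip",round(s["grip_width"],4),"q",np.round(s["qpos"],2))
print("mm now",np.round(M.inv().apply(d)*1e3,1),"mm after turn",np.round(T.inv().apply(d)*1e3,1),"turn",np.round((M.inv()*T).as_rotvec(),3))
E
python3 -m inch '[{"rz":-0.128,"hand":-0.3},{"rz":-0.128,"hand":-0.3},{"rz":-0.128,"hand":-0.3},{"rz":-0.128,"hand":-0.3},{"rz":-0.128,"hand":-0.3},{"rz":-0.128,"hand":-0.3},{"rz":-0.128,"hand":-0.3},{"rz":-0.128,"hand":-0.3},{"hand":-0.3}]' 40; python3 to.py .4482 -.279 .12 1.4
```

```text
clock 0.6 pos [ 0.227  -0.5823  0.2313] rot [-3.142  0.     0.372] grip 0.0855 q [ 1.13  0.52 -0.04  1.6   0.02  1.02 -0.11]
mm now [ 316.2 -202.3  111.3] mm after turn [336.5 166.4 111.3] turn [-0.    -0.    -1.028]schema error: expected keys dx, dy, dz, rx, ry, rz, hand
```

The call was refused because every row needs all seven keys. I'll send it again in full.

```bash
python3 -m inch '[{"dx":0,"dy":0,"dz":0,"rx":0,"ry":0,"rz":-0.128,"hand":-0.3},{"dx":0,"dy":0,"dz":0,"rx":0,"ry":0,"rz":-0.128,"hand":-0.3},{"dx":0,"dy":0,"dz":0,"rx":0,"ry":0,"rz":-0.128,"hand":-0.3},{"dx":0,"dy":0,"dz":0,"rx":0,"ry":0,"rz":-0.128,"hand":-0.3},{"dx":0,"dy":0,"dz":0,"rx":0,"ry":0,"rz":-0.128,"hand":-0.3},{"dx":0,"dy":0,"dz":0,"rx":0,"ry":0,"rz":-0.128,"hand":-0.3},{"dx":0,"dy":0,"dz":0,"rx":0,"ry":0,"rz":-0.128,"hand":-0.3},{"dx":0,"dy":0,"dz":0,"rx":0,"ry":0,"rz":-0.128,"hand":-0.3},{"dx":0,"dy":0,"dz":0,"rx":0,"ry":0,"rz":0,"hand":-0.3}]' 40; python3 to.py .4482 -.279 .12 1.4
```

```text
clock: 1.5
position: [0.2268, -0.5823, 0.2312]
tool_rot: [3.141, -0.0, 1.398]
force: [0.5, -0.1, -0.5]
grip_width: 0.0555
clock 1.5 pos [ 0.2268 -0.5823  0.2312] rot [ 3.141 -0.     1.398] grip 0.0555 q [ 1.29  0.53 -0.28  1.59  0.16  1.04  0.79]
mm now [336.9 165.8 111.3] mm after turn [336.5 166.6 111.2] turn [ 0.    -0.    -0.002]
```

```bash
python3 -m inch '[{"dx":33.7,"dy":16.6,"dz":8,"rx":0,"ry":0,"rz":0,"hand":-0.3},{"dx":33.7,"dy":16.6,"dz":8,"rx":0,"ry":0,"rz":0,"hand":-0.3},{"dx":33.7,"dy":16.6,"dz":8,"rx":0,"ry":0,"rz":0,"hand":-0.3},{"dx":33.7,"dy":16.6,"dz":8,"rx":0,"ry":0,"rz":0,"hand":-0.3},{"dx":33.7,"dy":16.6,"dz":8,"rx":0,"ry":0,"rz":0,"hand":-0.3},{"dx":33.7,"dy":16.6,"dz":8,"rx":0,"ry":0,"rz":0,"hand":-0.3},{"dx":33.7,"dy":16.6,"dz":8,"rx":0,"ry":0,"rz":0,"hand":-0.3},{"dx":33.7,"dy":16.6,"dz":8,"rx":0,"ry":0,"rz":0,"hand":-0.3},{"dx":33.7,"dy":16.6,"dz":8,"rx":0,"ry":0,"rz":0,"hand":-0.3},{"dx":33.7,"dy":16.6,"dz":8,"rx":0,"ry":0,"rz":0,"hand":-0.3}]'; python3 to.py .4482 -.279 .022 1.4
python3 - <<'E'
from h import *
p,d=bot.grab_frame("wrist"); cv2.imwrite("pics/w1.png",p[:,:,::-1])
print(bot.observe()["position"])
E
```

```text
clock: 2.5
position: [0.45, -0.2782, 0.1511]
tool_rot: [3.141, 0.0, 1.391]
force: [0.3, -0.7, -0.1]
grip_width: 0.0554
clock 2.5 pos [ 0.45   -0.2782  0.1511] rot [3.141 0.    1.391] grip 0.0554 q [ 0.69  0.49 -0.34  1.92  0.23  0.77  0.05]
mm now [ -1.1  -1.6 129.1] mm after turn [ -1.1  -1.6 129.1] turn [ 0.     0.    -0.009]
[ 0.45345977 -0.27228242  0.15021922]
```

View pics/w1.png

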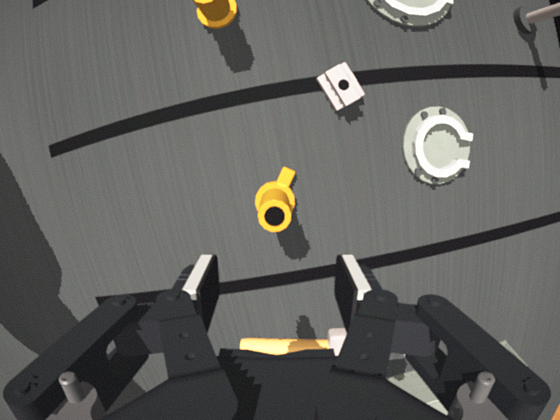

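Wrist view: the small bushing's barrel top is at (275,215), midway between the pads (about 205 and 350), with its lug up at (287,175) and nest_small at (440,147). I'll let the arm settle and check again.

```bash
python3 -m inch '[{"dx":0,"dy":0,"dz":10,"rx":0,"ry":0,"rz":0,"hand":-0.3},{"dx":0,"dy":0,"dz":10,"rx":0,"ry":0,"rz":0,"hand":-0.3},{"dx":0,"dy":0,"dz":0,"rx":0,"ry":0,"rz":0,"hand":-0.3},{"dx":0,"dy":0,"dz":0,"rx":0,"ry":0,"rz":0,"hand":-0.3}]'; python3 to.py .4482 -.279 .022 1.4
python3 - <<'E'
from h import *
cal=cam("wrist"); p,d=bot.grab_frame("wrist"); cv2.imwrite("pics/w2.png",p[:,:,::-1]); np.save("w2.npy",p)
for r in bot.tip_of("wrist","bushing_small_barrel")[:3]: print(r["score"],r["centre"],atz("wrist",r["centre"][::-1],.032,cal))
E
```

```text
clock: 2.95
position: [0.4485, -0.2801, 0.1311]
tool_rot: [-3.141, 0.0, 1.393]
force: [0.5, -0.2, -1.3]
grip_width: 0.0554
clock 2.95 pos [ 0.4485 -0.2801  0.1311] rot [-3.141  0.     1.393] grip 0.0554 q [ 0.69  0.52 -0.33  1.93  0.24  0.73  0.04]
mm now [  1.1  -0.5 109.1] mm after turn [  1.1  -0.5 109.1] turn [-0.001  0.    -0.007]
0.73 [213.2, 278.5] [[ 0.44944099 -0.28053025  0.032     ]]
```

View pics/w2.png

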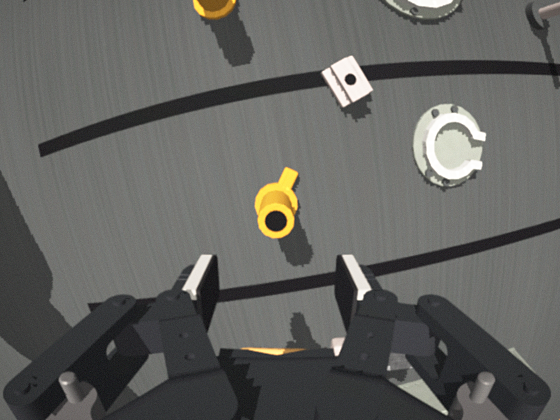

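Settled, and the wrist network (0.4494, -0.2805) agrees with the top fit (0.4482, -0.2790) to 2 mm. The bore at (276,221) is centred between the jaws, so I'll go straight down and grip.

```bash
python3 -m inch '[{"dx":0,"dy":0,"dz":15,"rx":0,"ry":0,"rz":0,"hand":-0.3},{"dx":0,"dy":0,"dz":15,"rx":0,"ry":0,"rz":0,"hand":-0.3},{"dx":0,"dy":0,"dz":15,"rx":0,"ry":0,"rz":0,"hand":-0.3},{"dx":0,"dy":0,"dz":15,"rx":0,"ry":0,"rz":0,"hand":-0.3},{"dx":0,"dy":0,"dz":15,"rx":0,"ry":0,"rz":0,"hand":-0.3},{"dx":0,"dy":0,"dz":13,"rx":0,"ry":0,"rz":0,"hand":-0.3},{"dx":0,"dy":0,"dz":11,"rx":0,"ry":0,"rz":0,"hand":-0.3},{"dx":0,"dy":0,"dz":8,"rx":0,"ry":0,"rz":0,"hand":-0.3},{"dx":0,"dy":0,"dz":0,"rx":0,"ry":0,"rz":0,"hand":-0.3},{"dx":0,"dy":0,"dz":0,"rx":0,"ry":0,"rz":0,"hand":-0.3}]'; python3 to.py .4487 -.2797 .022 1.4
```

```text
clock: 4.05
position: [0.4493, -0.2794, 0.0245]
tool_rot: [3.141, 0.0, 1.396]
force: [-1.0, 0.2, 0.5]
grip_width: 0.0556
clock 4.05 pos [ 0.4493 -0.2794  0.0245] rot [3.141 0.    1.396] grip 0.0556 q [ 0.63  0.7  -0.25  1.98  0.33  0.51 -0.04]
mm now [-0.4 -0.6  2.5] mm after turn [-0.4 -0.6  2.5] turn [ 0.     0.    -0.004]
```

```bash
python3 -m inch '[{"dx":0,"dy":0,"dz":2,"rx":0,"ry":0,"rz":0,"hand":0},{"dx":0,"dy":0,"dz":0,"rx":0,"ry":0,"rz":0,"hand":0.2},{"dx":0,"dy":0,"dz":0,"rx":0,"ry":0,"rz":0,"hand":0.4},{"dx":0,"dy":0,"dz":0,"rx":0,"ry":0,"rz":0,"hand":1},{"dx":0,"dy":0,"dz":0,"rx":0,"ry":0,"rz":0,"hand":1},{"dx":0,"dy":0,"dz":0,"rx":0,"ry":0,"rz":0,"hand":1},{"dx":0,"dy":0,"dz":0,"rx":0,"ry":0,"rz":0,"hand":1}]' 50; python3 to.py .6125 -.2505 .15 0.165
```

```text
clock: 4.75
position: [0.4492, -0.2794, 0.0227]
tool_rot: [3.141, 0.0, 1.396]
force: [-1.8, 0.7, 5.5]
grip_width: 0.0248
clock 4.75 pos [ 0.4492 -0.2794  0.0227] rot [3.141 0.    1.396] grip 0.0248 q [ 0.63  0.7  -0.25  1.98  0.34  0.5  -0.04]
mm now [  56.9  155.8 -127.3] mm after turn [ 165.8   -1.7 -127.3] turn [0.    0.    1.231]
```

```bash
python3 -m inch '[{"dx":0,"dy":0,"dz":-20,"rx":0,"ry":0,"rz":0,"hand":1},{"dx":0,"dy":0,"dz":-20,"rx":0,"ry":0,"rz":0.1,"hand":1},{"dx":0,"dy":0,"dz":-15,"rx":0,"ry":0,"rz":0.14,"hand":1},{"dx":0,"dy":0,"dz":-15,"rx":0,"ry":0,"rz":0.14,"hand":1},{"dx":0,"dy":0,"dz":-15,"rx":0,"ry":0,"rz":0.14,"hand":1},{"dx":0,"dy":0,"dz":-15,"rx":0,"ry":0,"rz":0.14,"hand":1},{"dx":0,"dy":0,"dz":-12,"rx":0,"ry":0,"rz":0.14,"hand":1},{"dx":0,"dy":0,"dz":-12,"rx":0,"ry":0,"rz":0.14,"hand":1},{"dx":0,"dy":0,"dz":0,"rx":0,"ry":0,"rz":0.14,"hand":1},{"dx":0,"dy":0,"dz":0,"rx":0,"ry":0,"rz":0.14,"hand":1}]'; python3 to.py .6125 -.2505 .12 0.165
```

```text
clock: 5.75
position: [0.4493, -0.2794, 0.1468]
tool_rot: [3.141, -0.001, 0.17]
force: [-0.2, 0.2, -2.4]
grip_width: 0.0247
clock 5.75 pos [ 0.4493 -0.2794  0.1468] rot [ 3.141e+00 -1.000e-03  1.700e-01] grip 0.0247 q [ 0.43  0.48  0.02  1.93 -0.01  0.72 -0.95]
mm now [165.7  -0.9  27. ] mm after turn [165.7  -1.7  26.8] turn [ 0.    -0.001  0.005]
```

Travel to above the nest, then look.

```bash
python3 -m inch '[{"dx":20,"dy":0,"dz":0,"rx":0,"ry":0,"rz":0,"hand":1},{"dx":30,"dy":0,"dz":0,"rx":0,"ry":0,"rz":0,"hand":1},{"dx":30,"dy":0,"dz":0,"rx":0,"ry":0,"rz":0,"hand":1},{"dx":30,"dy":0,"dz":5,"rx":0,"ry":0,"rz":0,"hand":1},{"dx":25,"dy":-1,"dz":10,"rx":0,"ry":0,"rz":0.005,"hand":1},{"dx":20,"dy":0,"dz":10,"rx":0,"ry":0,"rz":0,"hand":1},{"dx":10,"dy":0,"dz":0,"rx":0,"ry":0,"rz":0,"hand":1},{"dx":0,"dy":0,"dz":0,"rx":0,"ry":0,"rz":0,"hand":1},{"dx":0,"dy":0,"dz":0,"rx":0,"ry":0,"rz":0,"hand":1},{"dx":0,"dy":0,"dz":0,"rx":0,"ry":0,"rz":0,"hand":1}]'; python3 to.py .6125 -.2505 .027 0.165
python3 - <<'E'
from h import *
cal=cam("wrist"); p,d=bot.grab_frame("wrist"); cv2.imwrite("pics/w3.png",p[:,:,::-1]); np.save("w3.npy",p)
for r in bot.tip_of("wrist","nest_small")[:3]: print(r["score"],r["centre"],atz("wrist",r["centre"][::-1],.0,cal))
for r in bot.tip_of("wrist","bushing_small_barrel")[:3]: print(r["score"],r["centre"])
E
```

```text
clock: 6.75
position: [0.6107, -0.2504, 0.122]
tool_rot: [3.141, -0.0, 0.17]
force: [0.8, -0.3, -2.1]
grip_width: 0.0248
clock 6.75 pos [ 0.6107 -0.2504  0.122 ] rot [ 3.141 -0.     0.17 ] grip 0.0248 q [ 0.29  0.7   0.02  1.59 -0.02  0.85 -1.09]
mm now [ 1.7  0.4 95. ] mm after turn [ 1.7  0.4 95. ] turn [ 0.    -0.     0.005]
0.56 [205.0, 278.6] [[ 0.61168019 -0.25250892  0.        ]]
0.88 [275.3, 274.9]
```

View pics/w3.png

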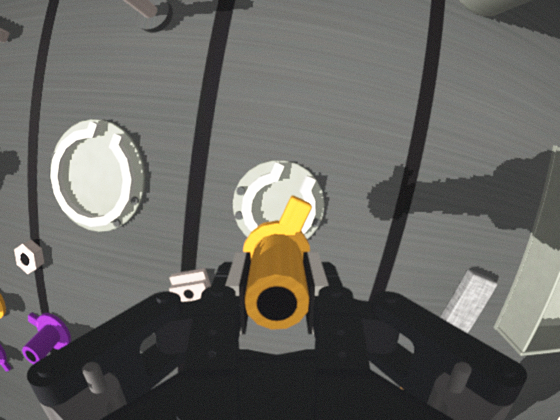

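Wrist view: the lug at (297,210) points the same way as the slot opening at (295,175), and nest_small is at (279,205), which agrees with the top fit to 2 mm. Descending.

```bash
python3 -m inch '[{"dx":1.5,"dy":0.5,"dz":15,"rx":0,"ry":0,"rz":0,"hand":1},{"dx":0,"dy":0,"dz":18,"rx":0,"ry":0,"rz":0,"hand":1},{"dx":0,"dy":0,"dz":18,"rx":0,"ry":0,"rz":0,"hand":1},{"dx":0,"dy":0,"dz":13,"rx":0,"ry":0,"rz":0,"hand":1},{"dx":0,"dy":0,"dz":9,"rx":0,"ry":0,"rz":0,"hand":1},{"dx":0,"dy":0,"dz":0,"rx":0,"ry":0,"rz":0,"hand":1},{"dx":0,"dy":0,"dz":0,"rx":0,"ry":0,"rz":0,"hand":1}]'; python3 to.py .6123 -.2510 .0277 0.165
```

```text
clock: 7.6
position: [0.6132, -0.25, 0.0486]
tool_rot: [3.141, -0.0, 0.171]
force: [0.1, 0.3, -1.4]
grip_width: 0.0245
clock 7.6 pos [ 0.6132 -0.25    0.0486] rot [ 3.141 -0.     0.171] grip 0.0245 q [ 0.29  0.8   0.01  1.62 -0.02  0.73 -1.09]
mm now [-1.1  0.8 20.9] mm after turn [-1.1  0.8 20.9] turn [ 0.    -0.     0.006]
```

```bash
python3 - <<'E'
from h import *
p,d=bot.grab_frame("wrist"); q,d=bot.grab_frame("side"); cv2.imwrite("pics/w4.png",np.hstack([p[100:340,150:400],cv2.resize(q[300:,340:480],(280,240))])[:,:,::-1])
E
```

```text
(no output)
```

View pics/w4.png

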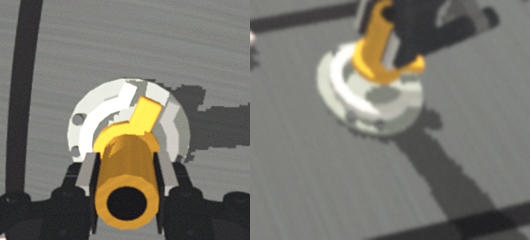

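The lug is lined up in the slot in both views, so I'll lower the rest of the way.

```bash
python3 -m inch '[{"dx":-1,"dy":0.5,"dz":6,"rx":0,"ry":0,"rz":0,"hand":1},{"dx":0,"dy":0,"dz":5,"rx":0,"ry":0,"rz":0,"hand":1},{"dx":0,"dy":0,"dz":4,"rx":0,"ry":0,"rz":0,"hand":1},{"dx":0,"dy":0,"dz":3,"rx":0,"ry":0,"rz":0,"hand":1},{"dx":0,"dy":0,"dz":2,"rx":0,"ry":0,"rz":0,"hand":1},{"dx":0,"dy":0,"dz":0,"rx":0,"ry":0,"rz":0,"hand":1},{"dx":0,"dy":0,"dz":0,"rx":0,"ry":0,"rz":0,"hand":1}]'; python3 to.py .6123 -.2510 .0277 0.165
```

```text
clock: 8.4
position: [0.6122, -0.2506, 0.0284]
tool_rot: [3.142, -0.0, 0.171]
force: [0.7, -0.5, -1.2]
grip_width: 0.0245
clock 8.4 pos [ 0.6122 -0.2506  0.0284] rot [ 3.142 -0.     0.171] grip 0.0245 q [ 0.29  0.83  0.01  1.62 -0.02  0.69 -1.09]
mm now [0.  0.4 0.7] mm after turn [0.  0.4 0.7] turn [ 0.    -0.     0.006]
```

```bash
python3 -m inch '[{"dx":0,"dy":0,"dz":0.5,"rx":0,"ry":0,"rz":0,"hand":1},{"dx":0,"dy":0,"dz":0,"rx":0,"ry":0,"rz":0,"hand":0.3},{"dx":0,"dy":0,"dz":0,"rx":0,"ry":0,"rz":0,"hand":0},{"dx":0,"dy":0,"dz":0,"rx":0,"ry":0,"rz":0,"hand":-0.3},{"dx":0,"dy":0,"dz":0,"rx":0,"ry":0,"rz":0,"hand":-0.3},{"dx":0,"dy":0,"dz":-15,"rx":0,"ry":0,"rz":0,"hand":-0.3},{"dx":0,"dy":0,"dz":-25,"rx":0,"ry":0,"rz":0,"hand":-0.3},{"dx":0,"dy":0,"dz":-25,"rx":0,"ry":0,"rz":0,"hand":-0.3},{"dx":0,"dy":0,"dz":-25,"rx":0,"ry":0,"rz":0,"hand":-0.3},{"dx":0,"dy":0,"dz":0,"rx":0,"ry":0,"rz":0,"hand":-0.3}]'; python3 to.py .6021 .0838 .15 1.5
python3 - <<'E'
from h import *
p,d=bot.grab_frame("wrist"); cv2.imwrite("pics/w5.png",p[:,:,::-1])
E
```

```text
clock: 9.4
position: [0.6139, -0.2514, 0.1225]
tool_rot: [3.139, -0.005, 0.17]
force: [0.4, -0.5, 0.1]
grip_width: 0.0557
clock 9.4 pos [ 0.6139 -0.2514  0.1225] rot [ 3.139 -0.005  0.17 ] grip 0.0557 q [ 0.29  0.7   0.02  1.59 -0.02  0.85 -1.09]
mm now [  45.4 -332.2  -28.2] mm after turn [333.5 -35.5 -27.5] turn [ 0.006 -0.002 -1.33 ]
```

View pics/w5.png

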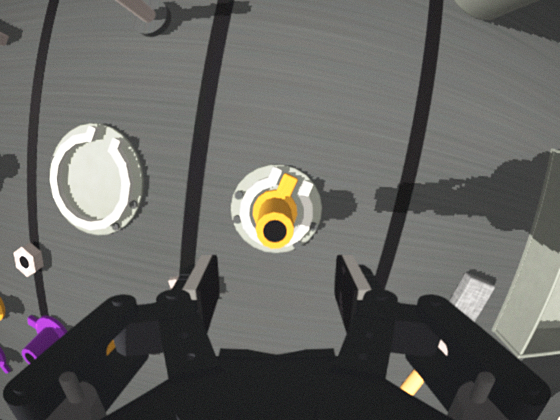

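The small bushing is in its nest with the lug in the slot at (289,183). Next is the large one: turn first, then travel.

```bash
python3 -m inch '[{"dx":0,"dy":0,"dz":-4,"rx":0,"ry":0,"rz":-0.133,"hand":-0.3},{"dx":0,"dy":0,"dz":-4,"rx":0,"ry":0,"rz":-0.133,"hand":-0.3},{"dx":0,"dy":0,"dz":-4,"rx":0,"ry":0,"rz":-0.133,"hand":-0.3},{"dx":0,"dy":0,"dz":-4,"rx":0,"ry":0,"rz":-0.133,"hand":-0.3},{"dx":0,"dy":0,"dz":-4,"rx":0,"ry":0,"rz":-0.133,"hand":-0.3},{"dx":0,"dy":0,"dz":-4,"rx":0,"ry":0,"rz":-0.133,"hand":-0.3},{"dx":0,"dy":0,"dz":-4,"rx":0,"ry":0,"rz":-0.133,"hand":-0.3},{"dx":0,"dy":0,"dz":0,"rx":0,"ry":0,"rz":-0.133,"hand":-0.3},{"dx":0,"dy":0,"dz":0,"rx":0,"ry":0,"rz":-0.133,"hand":-0.3},{"dx":0,"dy":0,"dz":0,"rx":0,"ry":0,"rz":-0.133,"hand":-0.3}]'; python3 to.py .6021 .0838 .13 1.5; python3 -m inch '[{"dx":20,"dy":-3,"dz":0,"rx":0,"ry":0,"rz":0,"hand":-0.3},{"dx":35,"dy":-4,"dz":0,"rx":0,"ry":0,"rz":0,"hand":-0.3},{"dx":40,"dy":-4,"dz":0,"rx":0,"ry":0,"rz":0,"hand":-0.3},{"dx":40,"dy":-4,"dz":0,"rx":0,"ry":0,"rz":0,"hand":-0.3},{"dx":40,"dy":-4,"dz":0,"rx":0,"ry":0,"rz":0,"hand":-0.3},{"dx":40,"dy":-4,"dz":0,"rx":0,"ry":0,"rz":0,"hand":-0.3},{"dx":40,"dy":-4,"dz":0,"rx":0,"ry":0,"rz":0,"hand":-0.3},{"dx":40,"dy":-4,"dz":0,"rx":0,"ry":0,"rz":0,"hand":-0.3},{"dx":25,"dy":-3,"dz":5,"rx":0,"ry":0,"rz":0,"hand":-0.3},{"dx":10,"dy":0,"dz":10,"rx":0,"ry":0,"rz":0,"hand":-0.3}]'; python3 to.py .6021 .0838 .13 1.5
```

```text
clock: 10.45
position: [0.6118, -0.2505, 0.1456]
tool_rot: [-3.141, -0.0, 1.506]
force: [0.2, -0.6, -0.3]
grip_width: 0.0555
clock 10.45 pos [ 0.6118 -0.2505  0.1456] rot [-3.141 -0.     1.506] grip 0.0555 q [ 0.51  0.69 -0.33  1.56  0.25  0.94  0.03]
mm now [333.  -31.3  15.7] mm after turn [332.8 -33.4  15.6] turn [-0.001 -0.     0.006]
clock: 11.45
position: [0.601, 0.0843, 0.1311]
tool_rot: [3.141, -0.001, 1.504]
force: [0.0, 0.2, -0.3]
grip_width: 0.0555
clock 11.45 pos [0.601  0.0843 0.1311] rot [ 3.141e+00 -1.000e-03  1.504e+00] grip 0.0555 q [-0.    0.63 -0.34  1.72  0.27  0.83 -0.53]
mm now [-0.4  1.1  1.1] mm after turn [-0.4  1.1  1.1] turn [ 0.001 -0.001  0.004]
```

```bash
python3 -m inch '[{"dx":0,"dy":0,"dz":0,"rx":0,"ry":0,"rz":0,"hand":-0.3},{"dx":0,"dy":0,"dz":0,"rx":0,"ry":0,"rz":0,"hand":-0.3},{"dx":0,"dy":0,"dz":0,"rx":0,"ry":0,"rz":0,"hand":-0.3}]'; python3 to.py .6021 .0838 .022 1.5
python3 - <<'E'
from h import *
cal=cam("wrist"); p,d=bot.grab_frame("wrist"); cv2.imwrite("pics/w6.png",p[:,:,::-1])
for r in bot.tip_of("wrist","bushing_large_barrel")[:3]: print(r["score"],r["centre"],atz("wrist",r["centre"][::-1],.032,cal))
E
```

```text
clock: 11.75
position: [0.6016, 0.0792, 0.1309]
tool_rot: [3.142, 0.001, 1.499]
force: [0.9, 0.6, 0.3]
grip_width: 0.0554
clock 11.75 pos [0.6016 0.0792 0.1309] rot [3.142e+00 1.000e-03 1.499e+00] grip 0.0554 q [ 0.    0.63 -0.34  1.72  0.27  0.83 -0.53]
mm now [  4.8   0.2 108.9] mm after turn [  4.7   0.2 108.9] turn [ 0.     0.001 -0.001]
0.78 [212.0, 278.5] [[0.60258445 0.07988344 0.032     ]]
```

View pics/w6.png

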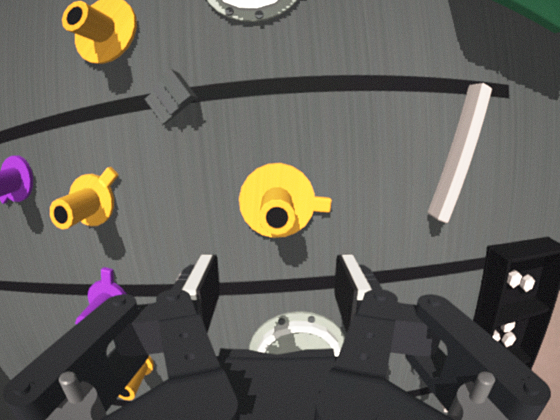

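```bash
python3 - <<'E'
from h import *
print(bot.observe()["position"],atz("wrist",[[277,217]],.056), atz("wrist",[[277,200],[277,237]],.008))
import numpy as np
cal=cam("wrist"); p,d=bot.grab_frame("wrist")
rb=p[...,0].astype(int)-p[...,2]; m=(rb>60).astype(np.uint8); n,l,s,c=cv2.connectedComponentsWithStats(m)
i=l[180,260]; ys,xs=np.nonzero(l==i); P=cloud("wrist",np.stack([xs,ys],1),d,cal)
f=P[(P[:,2]>.003)&(P[:,2]<.014)]; t=P[P[:,2]>.05]
print(len(f),f.min(0),f.max(0),len(t),t.min(0),t.max(0),t[:,2].mean(), (t.min(0)+t.max(0))/2)
E
```

```text
[0.60159536 0.07963905 0.13105374] [[0.60163371 0.08331869 0.056     ]] [[0.60182217 0.08433337 0.008     ]
 [0.59945316 0.05141173 0.008     ]]
3284 [0.56952952 0.05130291 0.00316026] [0.6467299  0.11502223 0.01376791] 729 [0.58883783 0.07017376 0.050002  ] [0.61413069 0.09606008 0.05892999] 0.05669972807850118 [0.60148426 0.08311692 0.05446599]
```

The depth data from the wrist puts the barrel axis at (0.6015, 0.0831), and the flange spans y from 0.051 to 0.115, which agrees with the top fit. I need +3.5 mm in dx, then descend.

```bash
python3 -m inch '[{"dx":3.5,"dy":0,"dz":15,"rx":0,"ry":0,"rz":0,"hand":-0.3},{"dx":0,"dy":0,"dz":15,"rx":0,"ry":0,"rz":0,"hand":-0.3},{"dx":0,"dy":0,"dz":15,"rx":0,"ry":0,"rz":0,"hand":-0.3},{"dx":0,"dy":0,"dz":15,"rx":0,"ry":0,"rz":0,"hand":-0.3},{"dx":0,"dy":0,"dz":15,"rx":0,"ry":0,"rz":0,"hand":-0.3},{"dx":0,"dy":0,"dz":14,"rx":0,"ry":0,"rz":0,"hand":-0.3},{"dx":0,"dy":0,"dz":12,"rx":0,"ry":0,"rz":0,"hand":-0.3},{"dx":0,"dy":0,"dz":8,"rx":0,"ry":0,"rz":0,"hand":-0.3},{"dx":0,"dy":0,"dz":0,"rx":0,"ry":0,"rz":0,"hand":-0.3},{"dx":0,"dy":0,"dz":0,"rx":0,"ry":0,"rz":0,"hand":-0.3}]'; python3 to.py .6018 .0833 .022 1.5
```

```text
clock: 12.9
position: [0.6018, 0.0846, 0.022]
tool_rot: [3.141, -0.0, 1.501]
force: [-0.6, 0.0, 0.3]
grip_width: 0.0559
clock 12.9 pos [0.6018 0.0846 0.022 ] rot [ 3.141 -0.     1.501] grip 0.0559 q [-0.04  0.79 -0.28  1.77  0.34  0.64 -0.59]
mm now [-1.3  0.1  0. ] mm after turn [-1.3  0.1  0. ] turn [ 0.    -0.     0.001]
```

```bash
python3 -m inch '[{"dx":-1.2,"dy":0,"dz":0,"rx":0,"ry":0,"rz":0,"hand":0},{"dx":0,"dy":0,"dz":0,"rx":0,"ry":0,"rz":0,"hand":0.2},{"dx":0,"dy":0,"dz":0,"rx":0,"ry":0,"rz":0,"hand":0.4},{"dx":0,"dy":0,"dz":0,"rx":0,"ry":0,"rz":0,"hand":1},{"dx":0,"dy":0,"dz":0,"rx":0,"ry":0,"rz":0,"hand":1},{"dx":0,"dy":0,"dz":0,"rx":0,"ry":0,"rz":0,"hand":1},{"dx":0,"dy":0,"dz":-15,"rx":0,"ry":0,"rz":0,"hand":1},{"dx":0,"dy":0,"dz":-20,"rx":0,"ry":0,"rz":0,"hand":1},{"dx":0,"dy":0,"dz":-25,"rx":0,"ry":0,"rz":0.07,"hand":1},{"dx":0,"dy":0,"dz":-25,"rx":0,"ry":0,"rz":0.07,"hand":1}]' 60; python3 to.py .6119 -.081 .12 1.359
```

```text
clock: 13.9
position: [0.6011, 0.0833, 0.1084]
tool_rot: [-3.141, -0.0, 1.358]
force: [-0.3, -0.2, -3.6]
grip_width: 0.0246
clock 13.9 pos [0.6011 0.0833 0.1084] rot [-3.141 -0.     1.358] grip 0.0246 q [-0.04  0.66 -0.29  1.74  0.25  0.79 -0.66]
mm now [-158.3   45.2  -11.7] mm after turn [-158.3   45.1  -11.6] turn [-0.001 -0.    -0.001]
```

```bash
python3 -m inch '[{"dx":-15,"dy":4,"dz":0,"rx":0,"ry":0,"rz":0,"hand":1},{"dx":-25,"dy":7,"dz":0,"rx":0,"ry":0,"rz":0,"hand":1},{"dx":-28,"dy":8,"dz":0,"rx":0,"ry":0,"rz":0,"hand":1},{"dx":-28,"dy":8,"dz":0,"rx":0,"ry":0,"rz":0,"hand":1},{"dx":-28,"dy":8,"dz":0,"rx":0,"ry":0,"rz":0,"hand":1},{"dx":-22,"dy":6,"dz":0,"rx":0,"ry":0,"rz":0,"hand":1},{"dx":-12,"dy":4,"dz":0,"rx":0,"ry":0,"rz":0,"hand":1},{"dx":0,"dy":0,"dz":0,"rx":0,"ry":0,"rz":0,"hand":1},{"dx":0,"dy":0,"dz":0,"rx":0,"ry":0,"rz":0,"hand":1},{"dx":0,"dy":0,"dz":0,"rx":0,"ry":0,"rz":0,"hand":1}]'; python3 to.py .6119 -.081 .027 1.359
python3 - <<'E'
from h import *
cal=cam("wrist"); p,d=bot.grab_frame("wrist"); cv2.imwrite("pics/w7.png",p[:,:,::-1])
for r in bot.tip_of("wrist","nest_large")[:3]: print(r["score"],r["centre"],atz("wrist",r["centre"][::-1],.0,cal))
E
```

```text
clock: 14.9
position: [0.6125, -0.0792, 0.1068]
tool_rot: [-3.141, -0.001, 1.363]
force: [-0.0, -0.1, -4.8]
grip_width: 0.0247
clock 14.9 pos [ 0.6125 -0.0792  0.1068] rot [-3.141e+00 -1.000e-03  1.363e+00] grip 0.0247 q [ 0.23  0.67 -0.29  1.71  0.25  0.8  -0.39]
mm now [-2.  -0.2 79.8] mm after turn [-1.9 -0.2 79.8] turn [-0.    -0.001  0.004]
```

View pics/w7.png

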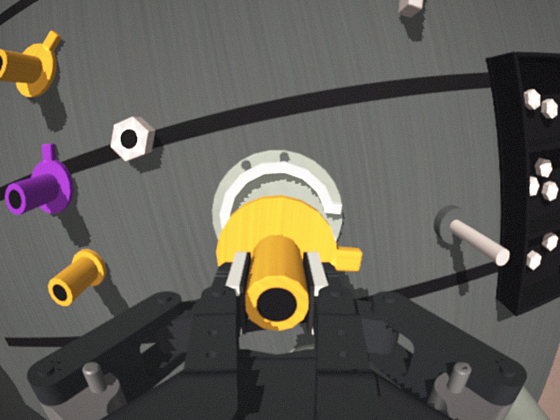

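The large flange is over the nest with the lug at (350,259) on the slot side (the upper guide ends at (337,210)). I'll descend most of the way and check.

```bash
python3 -m inch '[{"dx":-1.8,"dy":0,"dz":12,"rx":0,"ry":0,"rz":0.004,"hand":1},{"dx":0,"dy":0,"dz":16,"rx":0,"ry":0,"rz":0,"hand":1},{"dx":0,"dy":0,"dz":16,"rx":0,"ry":0,"rz":0,"hand":1},{"dx":0,"dy":0,"dz":12,"rx":0,"ry":0,"rz":0,"hand":1},{"dx":0,"dy":0,"dz":6,"rx":0,"ry":0,"rz":0,"hand":1},{"dx":0,"dy":0,"dz":0,"rx":0,"ry":0,"rz":0,"hand":1},{"dx":0,"dy":0,"dz":0,"rx":0,"ry":0,"rz":0,"hand":1},{"dx":0,"dy":0,"dz":0,"rx":0,"ry":0,"rz":0,"hand":1}]'; python3 to.py .6119 -.081 .027 1.359
python3 - <<'E'
from h import *
p,d=bot.grab_frame("wrist"); q,d=bot.grab_frame("side"); cv2.imwrite("pics/w8.png",np.hstack([p[100:340,180:400],cv2.resize(q[180:300,300:440],(280,240))])[:,:,::-1])
E
```

```text
clock: 15.8
position: [0.6126, -0.0824, 0.0454]
tool_rot: [3.141, -0.0, 1.357]
force: [0.7, -0.5, -3.8]
grip_width: 0.0244
clock 15.8 pos [ 0.6126 -0.0824  0.0454] rot [ 3.141 -0.     1.357] grip 0.0244 q [ 0.22  0.76 -0.27  1.73  0.29  0.69 -0.42]
mm now [ 1.2 -1.  18.4] mm after turn [ 1.2 -1.  18.4] turn [ 0.001 -0.    -0.002]
```

View pics/w8.png

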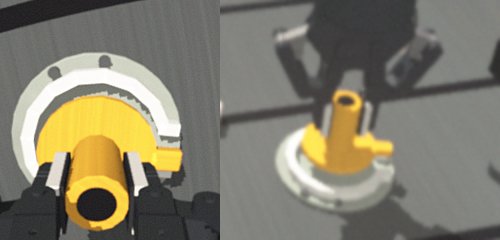

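```bash
python3 -m inch '[{"dx":1.2,"dy":-1,"dz":4,"rx":0,"ry":0,"rz":0,"hand":1},{"dx":0,"dy":0,"dz":4,"rx":0,"ry":0,"rz":0,"hand":1},{"dx":0,"dy":0,"dz":4,"rx":0,"ry":0,"rz":0,"hand":1},{"dx":0,"dy":0,"dz":3,"rx":0,"ry":0,"rz":0,"hand":1},{"dx":0,"dy":0,"dz":2,"rx":0,"ry":0,"rz":0,"hand":1},{"dx":0,"dy":0,"dz":0,"rx":0,"ry":0,"rz":0,"hand":1},{"dx":0,"dy":0,"dz":0,"rx":0,"ry":0,"rz":0,"hand":1}]'; python3 to.py .6119 -.081 .027 1.359
```

```text
clock: 16.6
position: [0.6115, -0.081, 0.0278]
tool_rot: [3.142, -0.0, 1.357]
force: [0.1, 0.1, -3.9]
grip_width: 0.0251
clock 16.6 pos [ 0.6115 -0.081   0.0278] rot [ 3.142 -0.     1.357] grip 0.0251 q [ 0.21  0.78 -0.26  1.74  0.3   0.66 -0.43]
mm now [0.1 0.4 0.8] mm after turn [0.1 0.4 0.8] turn [ 0.    -0.    -0.002]
```

```bash
python3 -m inch '[{"dx":0,"dy":0,"dz":0.5,"rx":0,"ry":0,"rz":0,"hand":1},{"dx":0,"dy":0,"dz":0,"rx":0,"ry":0,"rz":0,"hand":0.3},{"dx":0,"dy":0,"dz":0,"rx":0,"ry":0,"rz":0,"hand":0},{"dx":0,"dy":0,"dz":0,"rx":0,"ry":0,"rz":0,"hand":-0.3},{"dx":0,"dy":0,"dz":0,"rx":0,"ry":0,"rz":0,"hand":-0.3},{"dx":0,"dy":0,"dz":-15,"rx":0,"ry":0,"rz":0,"hand":-0.3},{"dx":0,"dy":0,"dz":-25,"rx":0,"ry":0,"rz":0,"hand":-0.3},{"dx":0,"dy":0,"dz":-30,"rx":0,"ry":0,"rz":0,"hand":-0.3},{"dx":0,"dy":0,"dz":-30,"rx":0,"ry":0,"rz":0,"hand":-0.3},{"dx":0,"dy":0,"dz":0,"rx":0,"ry":0,"rz":0,"hand":-0.3}]'; python3 to.py .4251 .0988 .13 1.5
python3 - <<'E'
from h import *
p,d=bot.grab_frame("wrist"); cv2.imwrite("pics/w9.png",p[:,:,::-1])
E
```

```text
clock: 17.6
position: [0.6135, -0.0811, 0.1323]
tool_rot: [3.135, -0.001, 1.356]
force: [1.1, 0.1, 0.4]
grip_width: 0.0555
clock 17.6 pos [ 0.6135 -0.0811  0.1323] rot [ 3.135e+00 -1.000e-03  1.356e+00] grip 0.0555 q [ 0.24  0.64 -0.3   1.7   0.24  0.84 -0.38]
mm now [ 135.7 -222.4    1. ] mm after turn [ 166.2 -200.7    2.3] turn [ 0.006 -0.    -0.144]
```

View pics/w9.png

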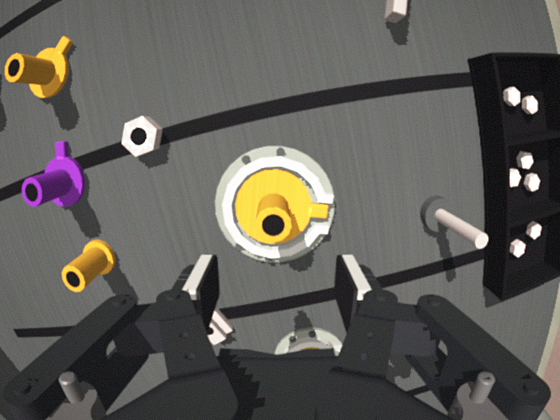

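The large bushing is seated with its lug in the slot at (320,211). Next the medium one.

```bash
python3 -m inch '[{"dx":0,"dy":0,"dz":0,"rx":0,"ry":0,"rz":-0.144,"hand":-0.3},{"dx":12,"dy":-15,"dz":0,"rx":0,"ry":0,"rz":0,"hand":-0.3},{"dx":22,"dy":-27,"dz":0,"rx":0,"ry":0,"rz":0,"hand":-0.3},{"dx":25,"dy":-30,"dz":0,"rx":0,"ry":0,"rz":0,"hand":-0.3},{"dx":28,"dy":-33,"dz":0,"rx":0,"ry":0,"rz":0,"hand":-0.3},{"dx":28,"dy":-33,"dz":0,"rx":0,"ry":0,"rz":0,"hand":-0.3},{"dx":25,"dy":-30,"dz":0,"rx":0,"ry":0,"rz":0,"hand":-0.3},{"dx":18,"dy":-22,"dz":0,"rx":0,"ry":0,"rz":0,"hand":-0.3},{"dx":8,"dy":-10,"dz":0,"rx":0,"ry":0,"rz":0,"hand":-0.3},{"dx":0,"dy":0,"dz":0,"rx":0,"ry":0,"rz":0,"hand":-0.3}]'; python3 -m inch '[{"dx":0,"dy":0,"dz":0,"rx":0,"ry":0,"rz":0,"hand":-0.3},{"dx":0,"dy":0,"dz":0,"rx":0,"ry":0,"rz":0,"hand":-0.3},{"dx":0,"dy":0,"dz":0,"rx":0,"ry":0,"rz":0,"hand":-0.3}]';python3 to.py .4251 .0988 .022 1.5
python3 - <<'E'
from h import *
cal=cam("wrist"); p,d=bot.grab_frame("wrist"); cv2.imwrite("pics/w10.png",p[:,:,::-1])
rb=p[...,0].astype(int)-p[...,2]; m=((rb>60)&(p[...,1].astype(int)>p[...,2]+20)).astype(np.uint8); n,l,s,c=cv2.connectedComponentsWithStats(m)
for i in range(1,n):
    if s[i,4]<500: continue
    ys,xs=np.nonzero(l==i); P=cloud("wrist",np.stack([xs,ys],1),d,cal)
    t=P[P[:,2]>.05]
    print(s[i],c[i],len(t), (t.min(0)+t.max(0))/2 if len(t) else 0, P.min(0),P.max(0))
print(bot.observe()["position"])
E
```

```text
clock: 18.65
position: [0.4229, 0.0994, 0.1274]
tool_rot: [-3.141, 0.0, 1.503]
force: [-0.2, -0.9, -0.1]
grip_width: 0.0554
clock: 18.95
position: [0.4241, 0.0979, 0.1272]
tool_rot: [-3.142, 0.0, 1.499]
force: [0.4, -0.2, 0.3]
grip_width: 0.0556
clock 18.95 pos [0.4241 0.0979 0.1272] rot [-3.142  0.     1.499] grip 0.0556 q [-0.06  0.41 -0.38  2.16  0.26  0.61 -0.7 ]
mm now [  1.    0.9 105.2] mm after turn [  0.9   0.9 105.2] turn [-0.     0.    -0.001]
[ 265    0   80   54 3604] [304.53690344  24.13235294] 365 [0.45723502 0.24734896 0.05460129] [ 0.42520095  0.22290863 -0.00060171] [0.49189847 0.27435507 0.05904108]
[ 248  170   70   73 2981] [280.68299228 202.99664542] 758 [0.42462332 0.09809796 0.0545412 ] [ 0.39868408  0.06418615 -0.00065323] [0.45925055 0.12676447 0.05903791]
[0.42398267 0.09799724 0.12717195]
```

View pics/w10.png

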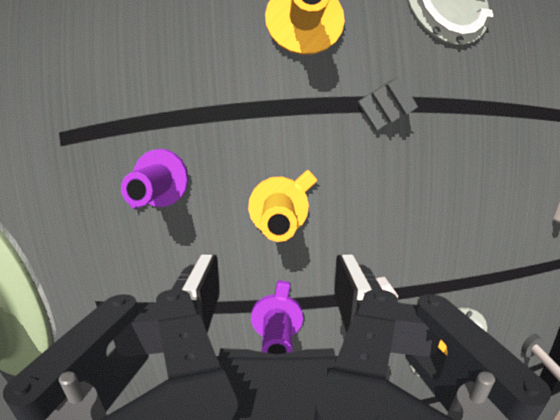

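The medium bushing (bore at (278,223)) is centred. Wrist depth gives (0.4246, 0.0981) and the top fit (0.4251, 0.0988). The purple ones at (137,188) and (277,330) are clear of the jaws, so I'll descend.

```bash
python3 -m inch '[{"dx":0.5,"dy":0.8,"dz":15,"rx":0,"ry":0,"rz":0,"hand":-0.3},{"dx":0,"dy":0,"dz":15,"rx":0,"ry":0,"rz":0,"hand":-0.3},{"dx":0,"dy":0,"dz":15,"rx":0,"ry":0,"rz":0,"hand":-0.3},{"dx":0,"dy":0,"dz":15,"rx":0,"ry":0,"rz":0,"hand":-0.3},{"dx":0,"dy":0,"dz":15,"rx":0,"ry":0,"rz":0,"hand":-0.3},{"dx":0,"dy":0,"dz":12,"rx":0,"ry":0,"rz":0,"hand":-0.3},{"dx":0,"dy":0,"dz":10,"rx":0,"ry":0,"rz":0,"hand":-0.3},{"dx":0,"dy":0,"dz":8,"rx":0,"ry":0,"rz":0,"hand":-0.3},{"dx":0,"dy":0,"dz":0,"rx":0,"ry":0,"rz":0,"hand":-0.3},{"dx":0,"dy":0,"dz":0,"rx":0,"ry":0,"rz":0,"hand":-0.3}]'; python3 to.py .4249 .0984 .022 1.5
```

```text
clock: 20.0
position: [0.4245, 0.0991, 0.0224]
tool_rot: [-3.142, 0.0, 1.501]
force: [-0.3, 0.2, 0.3]
grip_width: 0.0556
clock 20.0 pos [0.4245 0.0991 0.0224] rot [-3.142  0.     1.501] grip 0.0556 q [-0.18  0.62 -0.24  2.21  0.42  0.35 -0.84]
mm now [-0.6  0.5  0.4] mm after turn [-0.6  0.5  0.4] turn [-0.     0.     0.001]
```

```bash
python3 -m inch '[{"dx":-0.5,"dy":0.4,"dz":0,"rx":0,"ry":0,"rz":0,"hand":0},{"dx":0,"dy":0,"dz":0,"rx":0,"ry":0,"rz":0,"hand":0.2},{"dx":0,"dy":0,"dz":0,"rx":0,"ry":0,"rz":0,"hand":0.4},{"dx":0,"dy":0,"dz":0,"rx":0,"ry":0,"rz":0,"hand":1},{"dx":0,"dy":0,"dz":0,"rx":0,"ry":0,"rz":0,"hand":1},{"dx":0,"dy":0,"dz":0,"rx":0,"ry":0,"rz":0,"hand":1},{"dx":0,"dy":0,"dz":-15,"rx":0,"ry":0,"rz":0,"hand":1},{"dx":0,"dy":0,"dz":-20,"rx":0,"ry":0,"rz":0,"hand":1},{"dx":0,"dy":0,"dz":-25,"rx":0,"ry":0,"rz":0,"hand":1},{"dx":0,"dy":0,"dz":-25,"rx":0,"ry":0,"rz":0,"hand":1}]' 60; python3 -m inch '[{"dx":0,"dy":0,"dz":-10,"rx":0,"ry":0,"rz":0.12,"hand":1},{"dx":0,"dy":0,"dz":-10,"rx":0,"ry":0,"rz":0.12,"hand":1},{"dx":0,"dy":0,"dz":-10,"rx":0,"ry":0,"rz":0.12,"hand":1},{"dx":0,"dy":0,"dz":-5,"rx":0,"ry":0,"rz":0.12,"hand":1},{"dx":0,"dy":0,"dz":0,"rx":0,"ry":0,"rz":0.112,"hand":1},{"dx":0,"dy":0,"dz":0,"rx":0,"ry":0,"rz":0,"hand":1},{"dx":0,"dy":0,"dz":0,"rx":0,"ry":0,"rz":0,"hand":1}]'; python3 to.py .5951 .2833 .12 0.908
```

```text
clock: 21.0
position: [0.4244, 0.0984, 0.1082]
tool_rot: [-3.141, 0.0, 1.501]
force: [-0.0, -0.4, -2.1]
grip_width: 0.0244
clock: 21.7
position: [0.4246, 0.0986, 0.1422]
tool_rot: [-3.142, 0.0, 0.913]
force: [-0.6, -0.6, -2.6]
grip_width: 0.0245
clock 21.7 pos [0.4246 0.0986 0.1422] rot [-3.142  0.     0.913] grip 0.0245 q [-0.17  0.37 -0.24  2.15  0.15  0.63 -1.17]
mm now [250.5  21.9  22.2] mm after turn [250.5  20.8  22.2] turn [-0.     0.     0.005]
```

```bash
python3 -m inch '[{"dx":15,"dy":1,"dz":0,"rx":0,"ry":0,"rz":0.005,"hand":1},{"dx":28,"dy":2,"dz":0,"rx":0,"ry":0,"rz":0,"hand":1},{"dx":35,"dy":3,"dz":0,"rx":0,"ry":0,"rz":0,"hand":1},{"dx":38,"dy":3,"dz":0,"rx":0,"ry":0,"rz":0,"hand":1},{"dx":38,"dy":3,"dz":0,"rx":0,"ry":0,"rz":0,"hand":1},{"dx":38,"dy":3,"dz":5,"rx":0,"ry":0,"rz":0,"hand":1},{"dx":28,"dy":3,"dz":7,"rx":0,"ry":0,"rz":0,"hand":1},{"dx":20,"dy":2,"dz":10,"rx":0,"ry":0,"rz":0,"hand":1},{"dx":10,"dy":1,"dz":0,"rx":0,"ry":0,"rz":0,"hand":1},{"dx":0,"dy":0,"dz":0,"rx":0,"ry":0,"rz":0,"hand":1}]'; python3 -m inch '[{"dx":0,"dy":0,"dz":0,"rx":0,"ry":0,"rz":0,"hand":1},{"dx":0,"dy":0,"dz":0,"rx":0,"ry":0,"rz":0,"hand":1},{"dx":0,"dy":0,"dz":0,"rx":0,"ry":0,"rz":0,"hand":1}]'; python3 to.py .5951 .2833 .027 0.908
python3 - <<'E'
from h import *
cal=cam("wrist"); p,d=bot.grab_frame("wrist"); cv2.imwrite("pics/w11.png",p[:,:,::-1])
for r in bot.tip_of("wrist","nest_medium")[:3]: print(r["score"],r["centre"],atz("wrist",r["centre"][::-1],.0,cal))
E
```

```text
clock: 22.7
position: [0.596, 0.2829, 0.1197]
tool_rot: [-3.141, 0.0, 0.906]
force: [-0.4, 0.3, -3.1]
grip_width: 0.0248
clock: 23.0
position: [0.5958, 0.2814, 0.1209]
tool_rot: [3.141, -0.0, 0.903]
force: [-0.1, -0.0, -3.1]
grip_width: 0.0244
clock 23.0 pos [0.5958 0.2814 0.1209] rot [ 3.141 -0.     0.903] grip 0.0244 q [-0.39  0.7  -0.21  1.59  0.18  0.87 -1.34]
mm now [ 1.  -1.8 93.9] mm after turn [ 1.1 -1.8 93.9] turn [ 0.    -0.    -0.005]
0.88 [206.7, 273.8] [[0.593543   0.28232389 0.        ]]
```

View pics/w11.png

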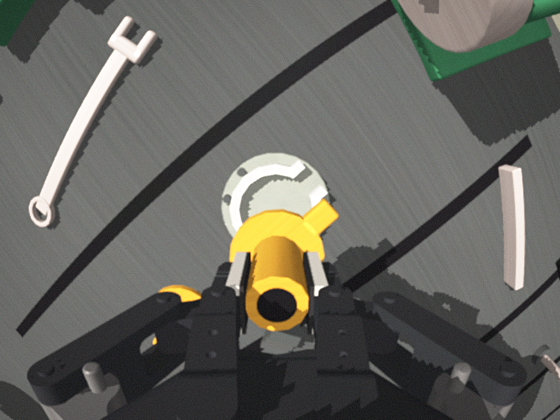

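The lug at (320,217) points the same way as the slot (guides at (300,170) and (322,190)). Wrist network puts the nest at (0.5935, 0.2823), against (0.5951, 0.2833) from the top fit. Descending.

```bash
python3 -m inch '[{"dx":0.7,"dy":-1.8,"dz":14,"rx":0,"ry":0,"rz":-0.004,"hand":1},{"dx":0,"dy":0,"dz":18,"rx":0,"ry":0,"rz":0,"hand":1},{"dx":0,"dy":0,"dz":18,"rx":0,"ry":0,"rz":0,"hand":1},{"dx":0,"dy":0,"dz":15,"rx":0,"ry":0,"rz":0,"hand":1},{"dx":0,"dy":0,"dz":9,"rx":0,"ry":0,"rz":0,"hand":1},{"dx":0,"dy":0,"dz":0,"rx":0,"ry":0,"rz":0,"hand":1},{"dx":0,"dy":0,"dz":0,"rx":0,"ry":0,"rz":0,"hand":1},{"dx":0,"dy":0,"dz":0,"rx":0,"ry":0,"rz":0,"hand":1}]'; python3 to.py .5948 .2831 .027 0.908
python3 - <<'E'
from h import *
p,d=bot.grab_frame("wrist"); q,d=bot.grab_frame("side"); cv2.imwrite("pics/w12.png",np.hstack([p[100:340,180:400],cv2.resize(q[100:220,230:370],(280,240))])[:,:,::-1])
E
```

```text
clock: 23.9
position: [0.5953, 0.2839, 0.0471]
tool_rot: [3.141, -0.001, 0.908]
force: [-0.2, 0.4, -3.5]
grip_width: 0.0247
clock 23.9 pos [0.5953 0.2839 0.0471] rot [ 3.141e+00 -1.000e-03  9.080e-01] grip 0.0247 q [-0.41  0.8  -0.2   1.62  0.21  0.74 -1.36]
mm now [-1.   0.1 20.1] mm after turn [-1.   0.1 20.1] turn [ 0.    -0.001 -0.   ]
```

View pics/w12.png

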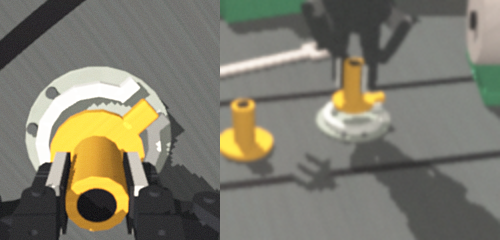

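```bash
python3 -m inch '[{"dx":-0.9,"dy":0,"dz":5,"rx":0,"ry":0,"rz":0,"hand":1},{"dx":0,"dy":0,"dz":5,"rx":0,"ry":0,"rz":0,"hand":1},{"dx":0,"dy":0,"dz":4,"rx":0,"ry":0,"rz":0,"hand":1},{"dx":0,"dy":0,"dz":3,"rx":0,"ry":0,"rz":0,"hand":1},{"dx":0,"dy":0,"dz":2,"rx":0,"ry":0,"rz":0,"hand":1},{"dx":0,"dy":0,"dz":0,"rx":0,"ry":0,"rz":0,"hand":1},{"dx":0,"dy":0,"dz":0,"rx":0,"ry":0,"rz":0,"hand":1}]'; python3 to.py .5948 .2831 .027 0.908
```

```text
clock: 24.7
position: [0.5942, 0.2829, 0.0279]
tool_rot: [-3.142, 0.0, 0.908]
force: [-5.8, -3.8, 12.1]
grip_width: 0.0242
clock 24.7 pos [0.5942 0.2829 0.0279] rot [-3.142  0.     0.908] grip 0.0242 q [-0.41  0.83 -0.19  1.62  0.22  0.71 -1.37]
mm now [0.6 0.3 0.9] mm after turn [0.6 0.3 0.9] turn [-0.  0. -0.]
```

There is 12 N of contact at a bottom height of about 5.5 mm, which fits the 5 mm floor. Releasing and checking.

```bash
python3 -m inch '[{"dx":0,"dy":0,"dz":0,"rx":0,"ry":0,"rz":0,"hand":1},{"dx":0,"dy":0,"dz":0,"rx":0,"ry":0,"rz":0,"hand":0.3},{"dx":0,"dy":0,"dz":0,"rx":0,"ry":0,"rz":0,"hand":0},{"dx":0,"dy":0,"dz":0,"rx":0,"ry":0,"rz":0,"hand":-0.3},{"dx":0,"dy":0,"dz":0,"rx":0,"ry":0,"rz":0,"hand":-0.3},{"dx":0,"dy":0,"dz":-15,"rx":0,"ry":0,"rz":0,"hand":-0.3},{"dx":0,"dy":0,"dz":-25,"rx":0,"ry":0,"rz":0,"hand":-0.3},{"dx":0,"dy":0,"dz":-30,"rx":0,"ry":0,"rz":0,"hand":-0.3},{"dx":0,"dy":0,"dz":-30,"rx":0,"ry":0,"rz":0,"hand":-0.3},{"dx":0,"dy":0,"dz":0,"rx":0,"ry":0,"rz":0,"hand":-0.3}]'
python3 - <<'E'
from h import *
p,d=bot.grab_frame("wrist"); cv2.imwrite("pics/w13.png",p[:,:,::-1])
E
```

```text
clock: 25.7
position: [0.5962, 0.284, 0.1326]
tool_rot: [3.139, -0.006, 0.907]
force: [0.1, 0.8, 0.5]
grip_width: 0.0556
```

View pics/w13.png

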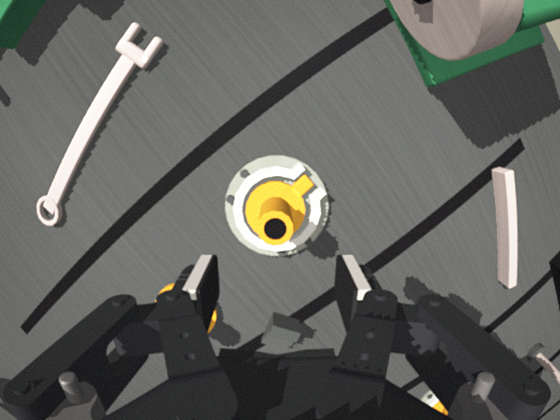

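The medium bushing is in, lug in the slot at (302,185). I'll raise and retract the arm so the top camera can check everything.

```bash
python3 -m inch '[{"dx":0,"dy":0,"dz":-30,"rx":0,"ry":0,"rz":0,"hand":-0.3},{"dx":0,"dy":0,"dz":-35,"rx":0,"ry":0,"rz":0,"hand":-0.3},{"dx":0,"dy":10,"dz":-35,"rx":0,"ry":0,"rz":0,"hand":-0.3},{"dx":-20,"dy":-10,"dz":-20,"rx":0,"ry":0,"rz":0,"hand":-0.3},{"dx":-35,"dy":-10,"dz":0,"rx":0,"ry":0,"rz":0,"hand":-0.3},{"dx":-35,"dy":-10,"dz":0,"rx":0,"ry":0,"rz":0,"hand":-0.3},{"dx":-30,"dy":-10,"dz":0,"rx":0,"ry":0,"rz":0,"hand":-0.3},{"dx":-20,"dy":0,"dz":0,"rx":0,"ry":0,"rz":0,"hand":-0.3},{"dx":0,"dy":0,"dz":0,"rx":0,"ry":0,"rz":0,"hand":-0.3},{"dx":0,"dy":0,"dz":0,"rx":0,"ry":0,"rz":0,"hand":-0.3}]'
python3 - <<'E'
from h import *
p,d=bot.grab_frame("top"); q,_=bot.grab_frame("side"); np.save("top_p2.npy",p); np.save("top_d2.npy",d)
cv2.imwrite("pics/top2.png",p[:,:,::-1]); cv2.imwrite("pics/side2.png",q[:,:,::-1])
E
```

```text
clock: 26.75
position: [0.4847, 0.1911, 0.2475]
tool_rot: [3.141, -0.0, 0.907]
force: [-0.1, 1.2, 0.0]
grip_width: 0.0555
```

View pics/top2.png

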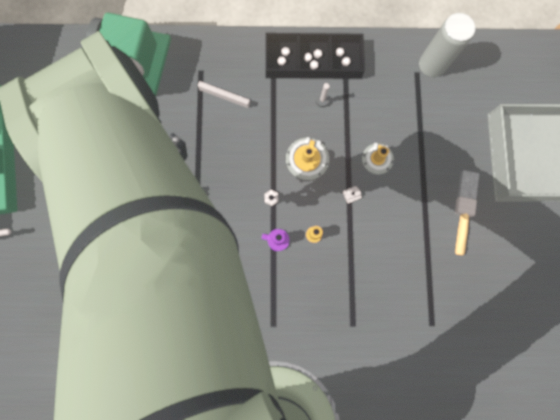

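View pics/side2.png

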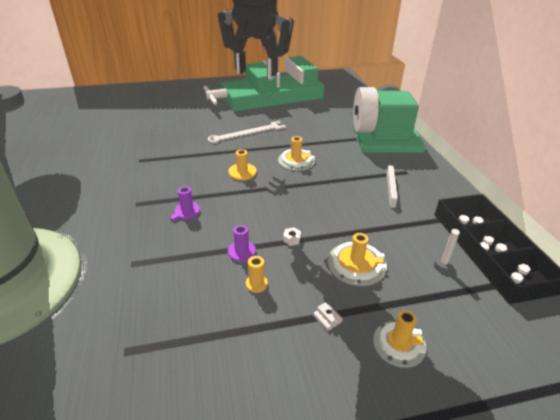

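All three show seated in the side view, at (297,150), (360,250) and (405,330). Next I'll fit their poses numerically.

```bash
python3 - <<'E'
from fit import *
for cn_,im in (("top",np.load("top_p2.npy")),("side",cv2.imread("pics/side2.png")[:,:,::-1])):
    cal=cam(cn_); rb=im[...,0].astype(int)-im[...,2]; m=((rb>55)&(im[...,1].astype(int)-im[...,2]>20)).astype(np.uint8)
    m=cv2.morphologyEx(m,cv2.MORPH_CLOSE,np.ones((5,5))); cc,_=cv2.findContours(m,cv2.RETR_EXTERNAL,cv2.CHAIN_APPROX_NONE)
    cc=[c for c in cc if 60<cv2.contourArea(c)<3000]; k=np.zeros_like(m); cv2.drawContours(k,cc,-1,1,-1)
    for n,x,y,t,rf,l in [("s",.6125,-.2505,-.2503,.018,.032),("m",.5951,.2833,.0677,.025,.039),("l",.6119,-.081,-.3175,.032,.046)]:
        if cn_=="top" and n=="m": continue
        for z0 in (.002,.005,.009):
            r=fit(cal,k,x,y,rf,l,z0); print(cn_,n,z0,np.round(r,4),"off mm",np.round([(r[0]-x)*1e3,(r[1]-y)*1e3],1),"dth",round((r[2]-t+np.pi)%(2*np.pi)-np.pi,3))
E
```

```text
top s 0.002 [ 0.6146 -0.2512  5.975   0.1278] off mm [ 2.1 -0.7] dth -0.058
top s 0.005 [ 0.6135 -0.2502  5.9742  0.1352] off mm [1.  0.3] dth -0.059
top s 0.009 [ 0.6126 -0.2493  5.976   0.1441] off mm [0.1 1.2] dth -0.057
top l 0.002 [ 0.6133 -0.0809 -0.3095  0.0201] off mm [1.4 0.1] dth 0.008
top l 0.005 [ 0.6124 -0.0807  5.9747  0.0215] off mm [0.5 0.3] dth 0.009
top l 0.009 [ 0.6109 -0.0801  5.9648  0.0242] off mm [-1.   0.9] dth -0.001
side s 0.002 [ 0.6156 -0.2493  6.0631  0.0299] off mm [3.1 1.2] dth 0.03
side s 0.005 [ 0.6142 -0.251   6.0651  0.0377] off mm [ 1.7 -0.5] dth 0.032
side s 0.009 [ 0.6123 -0.2533 -0.2348  0.0503] off mm [-0.2 -2.8] dth 0.016
side m 0.002 [0.5978 0.2918 0.0354 0.0847] off mm [2.7 8.5] dth -0.032
side m 0.005 [0.5964 0.2871 6.295  0.0927] off mm [1.3 3.8] dth -0.056
side m 0.009 [ 0.5948  0.2811 -0.0281  0.105 ] off mm [-0.3 -2.2] dth -0.096
side l 0.002 [ 0.6146 -0.0768 -0.3083  0.028 ] off mm [2.7 4.2] dth 0.009
side l 0.005 [ 0.6131 -0.0795  5.968   0.03  ] off mm [1.2 1.5] dth 0.002
side l 0.009 [ 0.6109 -0.0833  5.9471  0.0361] off mm [-1.  -2.3] dth -0.019
```

Small and large check out. The medium fit comes only from the oblique side view, so I'll move the arm aside and check it from the top.

```bash
python3 -m inch '[{"dx":-15,"dy":8,"dz":0,"rx":0,"ry":0,"rz":0,"hand":-0.3},{"dx":-30,"dy":15,"dz":0,"rx":0,"ry":0,"rz":0,"hand":-0.3},{"dx":-35,"dy":18,"dz":0,"rx":0,"ry":0,"rz":0,"hand":-0.3},{"dx":-38,"dy":20,"dz":0,"rx":0,"ry":0,"rz":0,"hand":-0.3},{"dx":-38,"dy":20,"dz":0,"rx":0,"ry":0,"rz":0,"hand":-0.3},{"dx":-38,"dy":20,"dz":0,"rx":0,"ry":0,"rz":0,"hand":-0.3},{"dx":-38,"dy":20,"dz":0,"rx":0,"ry":0,"rz":0,"hand":-0.3},{"dx":-35,"dy":18,"dz":0,"rx":0,"ry":0,"rz":0,"hand":-0.3},{"dx":-20,"dy":10,"dz":0,"rx":0,"ry":0,"rz":0,"hand":-0.3},{"dx":0,"dy":0,"dz":0,"rx":0,"ry":0,"rz":0,"hand":-0.3}]'
python3 -m inch '[{"dx":0,"dy":0,"dz":0,"rx":0,"ry":0,"rz":0,"hand":-0.3},{"dx":0,"dy":0,"dz":0,"rx":0,"ry":0,"rz":0,"hand":-0.3}]'
python3 - <<'E'
from fit import *
im,d=bot.grab_frame("top"); cal=cam("top")
cv2.imwrite("pics/top3.png",im[:,:,::-1])
rb=im[...,0].astype(int)-im[...,2]; m=((rb>55)&(im[...,1].astype(int)-im[...,2]>20)).astype(np.uint8)
m=cv2.morphologyEx(m,cv2.MORPH_CLOSE,np.ones((5,5))); cc,_=cv2.findContours(m,cv2.RETR_EXTERNAL,cv2.CHAIN_APPROX_NONE)
cc=[c for c in cc if 60<cv2.contourArea(c)<3000]; k=np.zeros_like(m); cv2.drawContours(k,cc,-1,1,-1)
r=fit(cal,k,.5951,.2833,.025,.039,.005); print("m",np.round(r,4))
r=fit(cal,k,.458,.255,.032,0,0); print("plain l",np.round(r,4))
r=fit(cal,k,.4284,-.0947,.018,0,0); print("plain s",np.round(r,4))
ys,xs=np.nonzero(k); P=cloud("top",np.stack([xs,ys],1),d,cal)
for n,x,y,rf in (("m",.5951,.2833,.025),("s",.6125,-.2505,.018),("l",.6119,-.081,.032),("plain l",.458,.255,.032)):
    rr=np.hypot(P[:,0]-x,P[:,1]-y); print(n,"flange z",np.median(P[(rr>.016)&(rr<rf-.002)&(P[:,2]<.03),2]),"top z",np.percentile(P[rr<.02,2],95))
E
```

```text
clock: 27.85
position: [0.4251, -0.1294, 0.2471]
tool_rot: [-3.141, 0.001, 0.904]
force: [0.1, 0.3, -0.3]
grip_width: 0.0559
clock: 28.05
position: [0.4258, -0.1258, 0.2472]
tool_rot: [-3.141, -0.0, 0.909]
force: [-0.5, -0.1, -0.3]
grip_width: 0.0555
m [0.5949 0.2839 0.072  0.0565]
plain l [0.4579 0.2559 0.3825 0.0279]
plain s [ 0.4286 -0.0948  0.4741  0.0492]
m flange z 0.012592112909356246 top z 0.06208440519424796
  return _methods._mean(a, axis=axis, dtype=dtype,
  ret = ret.dtype.type(ret / rcount)
Traceback (most recent call last):
IndexError: index -1 is out of bounds for axis 0 with size 0
```

View pics/top3.png

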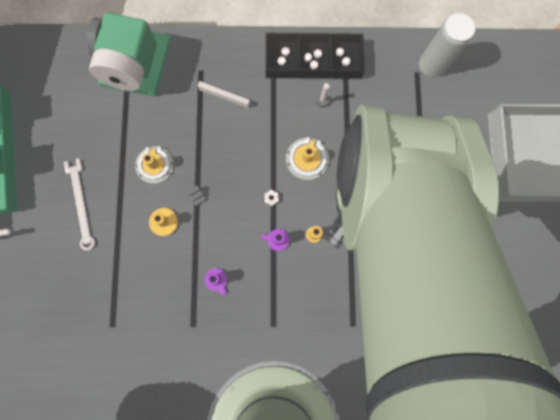

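The medium bushing is 0.6 mm off its nest axis with its flange top at 12.6 mm (13 expected), and the plain bushings haven't moved. Small was hidden by the arm in that frame, so I'll check small and large in the saved earlier depth frame.

```bash
python3 - <<'E'
from fit import *
im=np.load("top_p2.npy"); d=np.load("top_d2.npy"); cal=cam("top")
rb=im[...,0].astype(int)-im[...,2]; ys,xs=np.nonzero(rb>55); P=cloud("top",np.stack([xs,ys],1),d,cal)
for n,x,y,rf in (("s",.6125,-.2505,.018),("l",.6119,-.081,.032)):
    rr=np.hypot(P[:,0]-x,P[:,1]-y); q=P[(rr>.014)&(rr<rf+.01)&(P[:,2]<.03)]
    print(n,len(q),"flange/lug z",np.round(np.percentile(q[:,2],[10,50,90]),4),"top z",np.percentile(P[rr<.02,2],95))
E
```

```text
s 47 flange/lug z [0.0111 0.0129 0.016 ] top z 0.06322651191755471
l 428 flange/lug z [0.0095 0.0125 0.0149] top z 0.06235890649975284
```

All the flange tops are about 13 mm up and the barrel tops about 61 mm, so all three are seated. Handing in.

```bash
python3 -c "
from workcell import bot
print(bot.observe()['clock']); print(bot.job_done())"
```

```text
28.1
the job is handed in; nothing more can be done
None
```

All three lugged bushings are seated in the nests of their own size, and I handed the job in at 28.1 s. `job_done` gives no verdict, so the numbers below are my own checks.

| Bushing | Offset from nest axis (top camera) | Lug error | Flange top height (13 mm when seated) |
|---|---|---|---|
| Small | 1.0 mm | 0.06 rad | 12.9 mm |
| Medium | 0.6 mm | under 0.01 rad | 12.6 mm |
| Large | 0.6 mm | 0.01 rad | 12.5 mm |

- **Plain bushings:** both measured within 1 mm of where they started. The purple look-alikes look unmoved in the final picture; I did not measure them.
- **Arm:** it finished raised at about 0.25 m, gripper open, touching nothing.
- **Disagreements:** the side camera put the medium bushing about 4 mm off its nest axis, but that view is oblique and partly blocked by the ring, and the later top view gave 0.6 mm. The top-camera outline fit for the small bushing was loose, though the side camera agreed with it within about 1 mm. Barrel tops read 62–63 mm against 61 mm expected; I put that down to depth noise.
- **Medium placement:** the arm felt about 12 N upward and 7 N sideways as it set the bushing down, well under the limits.
- **Failed call:** the first move command was refused because its rows lacked some keys; nothing moved.

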